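# Load the leaning polishing mandrel and reset its stop

## Task

Make the gourd polisher safe and load it: press the red mushroom stop fully down, then thread the three collars onto the leaning steel mandrel, each lowered gently until fully home: first the red-brown flanged collar (flange down against the seat), then the pale gourd ring, then the brass collar, flush on one another. Last, turn the red stop head clockwise (seen from above) to its end stop to reset it, let go, and leave the other things on the bench as they are.

Things in the scene. Friction and masses are not known exactly. Their poses are not given: they have to be found in the camera images.
- flanged_collar: red-brown turned wood collar, loose, standing flange down on the bench. Flange 92 mm diameter and 8 mm thick at the bottom, above it a neck 52 mm diameter and 20 mm high (28 mm high in all); through bore 28 mm. Grip it by the neck. Origin: centre of its underside, z along the bore, upwards.
- gourd_ring: pale cream plain ring cut from gourd, loose, flat on the bench: 62 mm outer diameter, 28 mm bore, 22 mm high. Origin: centre of its underside, z along the bore.
- brass_collar: yellow brass plain collar, loose, flat on the bench: 58 mm outer diameter, 28 mm bore, 20 mm high, up to 0.3 kg. Origin: centre of its underside, z along the bore.
- mandrel: fixed steel post, 24 mm diameter, 72 mm long (last 12 mm tapering to 9 mm), leaning 30 degrees from vertical to the robot's right (-y), give or take 25 degrees of heading. It rises from an aluminium seat (72 mm diameter) on a green motor (84 mm diameter; base plate 170 x 130 mm). Origin: on the post axis at the seat, about 110 mm above the bench; z runs up along the post, y is level.
- home_flanged (a point): point on the mandrel's axis where the flanged collar's origin lies when it is home (at the seat)
- home_gourd (a point): point on the mandrel's axis, 28 mm up from the seat, where the gourd ring's origin lies when it is home on the flanged collar
- home_brass (a point): point on the mandrel's axis, 50 mm up from the seat, where the brass collar's origin lies when it is home on the gourd ring
- mandrel_tip (a point): tip of the mandrel, 72 mm up from the seat
- stop (a joint): red mushroom stop head, vertical push travel: 0 up, 0.008 m fully down. Takes about 8 N; springs back up by itself when released.
- stop_knob (a joint): turn of the red stop head about its vertical axis: near 0 tripped, grows clockwise seen from above, 1.2 rad at its end stop (reset). It stays where it is left; needs about 0.05 N m.
- stop_grip (a point): centre of the top of the grip bar on the red stop head, about 104 mm above the bench. The bar is 15 mm wide (y), 46 mm long (x) and 20 mm high; it stands on a red mushroom disc of 60 mm diameter, over a yellow box 110 x 110 x 50 mm. z is up; the axes turn with the head.
- tall_gourd: bystander: brown hour-glass gourd pot with lid, 125 mm high, 68 mm diameter; origin under its centre
- round_gourd: bystander: orange gourd pot, 85 mm high, 76 mm diameter; origin under its centre
- small_gourd: bystander: pale gourd pot with black lid, 95 mm high, 56 mm diameter; origin under its centre
- caliper: bystander: steel caliper with a blue slide lying flat, 190 mm long along x, 13 mm high; origin under its middle
- flat_file: bystander: flat file with wooden handle lying along x, about 205 mm long, 20 mm high; origin under the middle
- raw_cup: bystander: open pale gourd cup, 60 mm high, 72 mm diameter; origin under its centre
- dust_brush: bystander: brush 160 mm long lying along x; origin under its middle
There are look-alikes about, which are no part of the job. There is more than one size of the gourd_ring; the one meant has the size given above.

How it is judged:
On the way, in this order (a step that is already met when the one before it is completed fails the run):
1. the red stop is pressed down (at least 6 of its 8 mm) (value of joint stop above 0.006 m), for 0.1 s.
2. the flanged collar is home on the mandrel (distance between flanged_collar and home_flanged below 0.005 m and angle between the z axis of flanged_collar and the z axis of mandrel, either way round below 0.09 rad), for 0.2 s.
3. the gourd ring is home on the mandrel (distance between gourd_ring and home_gourd below 0.005 m and angle between the z axis of gourd_ring and the z axis of mandrel, either way round below 0.09 rad), for 0.2 s.
4. the brass collar is home on the mandrel (distance between brass_collar and home_brass below 0.005 m and angle between the z axis of brass_collar and the z axis of mandrel, either way round below 0.09 rad), for 0.2 s.
5. the stop head is turned clockwise to its end stop (value of joint stop_knob above 1.08 rad), for 0.1 s.
At the end, for the whole second after the job is handed in: Flanged collar, gourd ring and brass collar are on the mandrel in that order, each within 5 mm of its home point, bore within 5 degrees (0.09 rad) of the mandrel, at rest (0.02 m/s); the stop head is up (within 2 mm) and turned to at least 1.08 rad (all of step 2 and all of step 3 and all of step 4 and linear speed of each of flanged_collar, gourd_ring, brass_collar below 0.02 m/s and value of joint stop_knob above 1.08 rad and value of joint stop below 0.002 m); the robot touches nothing.
It fails at once if a collar is let drop along the mandrel (faster than 0.4 m/s within 65 mm of the seat) ((distance between flanged_collar and mandrel below 0.065 m and linear speed of flanged_collar above 0.4 m/s) or (distance between gourd_ring and mandrel below 0.065 m and linear speed of gourd_ring above 0.4 m/s) or (distance between brass_collar and mandrel below 0.065 m and linear speed of brass_collar above 0.4 m/s)).
It fails at once if another thing on the bench is moved more than 30 mm (distance of any of tall_gourd, round_gourd, small_gourd, caliper, flat_file, raw_cup, dust_brush from where it was at the start of the episode above 0.03 m).
It also fails if it takes over 72 s, if anything falls off the work surface, if the arm or the gripper's body presses on something with over 40 N, if the wrist force passes 120 N, or if a joint passes its speed limit or range.

## Robot

A 7-joint arm with a two-finger parallel gripper is mounted at the origin on the work surface. World frame = base frame: x ahead of the robot, y to its left, z up, the work surface at z = 0. Lengths are in m, angles in rad, forces in N, time in s.
With the tool pointing down it reaches from about 0.4 to 0.875 m from the base axis. Payload 19.3 kg.
Tool frame: the origin (TCP) lies at the very end of the fingers, on their centre line; the grasp point (between the pads) lies 19 mm behind it; z points along the fingers, y is the line along which they close (so a half turn about z gives the same grasp; the last joint's range is limited). The gripper opens to 85 mm and grips with 20 to 120 N. Pads are 22 mm wide; open, the fingers measure 114 mm over their backs; the gripper's body (76 mm by 85 mm) begins 54 mm behind the grasp point. The pads swing forward as they close: fully open they stand 13 mm farther back than shut.
Start: joints at [-1.278, 0.521, -0.036, 1.599, 0.021, 1.021, -0.113], TCP at [0.222, 0.584, 0.231] pointing down, gripper open.
Joint ranges: [-2.91, 2.91], [-0.3, 2.13], [-1.5, 1.42], [0.17, 2.43], [-1.26, 4.41], [0.16, 1.93], [-2.52, 2.52]. Speed limits (rad/s): [1.89, 1.89, 2.39, 2.39, 3.01, 3.01, 3.01].

## Interface

Orientations are given as [roll, pitch, yaw] about the fixed x, y, z axes, in that order (R = Rz(yaw) Ry(pitch) Rx(roll)).
In Python, from workcell import monitor, optics, workorder gives the robot as it stands.
- The arm moves only by the tool apply_moves, never from a script. Its arguments are lists of equal length, an entry for each row: "linear": the shift along the tool's x, y, z each as a share of 0.1 m, from -1 to 1, a list of three; "delta_rot": the turn, a rotation vector about the tool's x, y, z each as a share of 120 degrees, from -1 to 1, a list of three. A call has exactly 5 rows; each row is the pose to reach, as a shift and turn from the pose commanded when the call began, along the tool's axes at that moment; what a row does not reach only later rows make up. A row lasts 1/12 s, in which the tool goes at most 41.7 mm and 7.16 degrees, less where a joint would pass 70% of its speed; a pose out of reach is approached as far as the arm can. A call with a number of a shift or a turn outside -1 to 1 is refused whole. A call with a gripper value outside its range is refused whole. "gripper" is the opening, from -1 (shut) to 1 (fully open), set as the call begins (left out, the last holds). The fingers move at their own pace and stop on an object; "force" is the grip in N (left out, the last holds). Time passes only in rows, so rows that repeat a pose let the fingers close, or fill a call up. It gives the time, the measured TCP pose, the force, the opening and the grip force at its end, in the units of the state.
- monitor.observe(): the state, without advancing time (a new reading comes with each control period).
- optics.grab_frame(name): name is "scene" or "top" or "wrist"; returns (picture, depth): 420x560x3 uint8, red, green, blue; 420x560 float32, m along the optical axis (not along the pixel's ray), 0 where there is no reading.
- optics.camera_info(name): a dict with "fx", "fy", "cx", "cy" (pixels), "D" ([k1, k2, p1, p2, k3] as OpenCV has them; the pictures are not rectified), "rvec" (rotation vector, rad) and "tvec" (3), from world to camera coordinates, as OpenCV has them; the wrist camera has in their place "T_tool_cam" (4x4, takes a point from camera to tool coordinates, whose origin is the TCP and whose axes are the flange's). Camera axes: x right, y down, z forward; pixel columns grow to the right and rows downward; lengths in m; the calibration is good to about 2 mm. A picture is of the moment at which its call begins: read the wrist's pose just before it. camera_info takes no time and is no camera call.
- workorder.job_done(): hands the job in; it is judged then, once.
The state is a dict: "clock": time; "qpos": joint angles; "qd": joint speeds; "joint_efforts": joint torques, N m; "position": TCP position; "tool_rot": TCP orientation; "force": force on the tool from outside, world axes, zero at the start; "moment": the same for the moment, N m; "grip_width": finger opening in m; "finger_force": force on a finger pad.
Only numpy, scipy, OpenCV 4.12 (cv2) and the standard library are available. Lean on these libraries where they do the work, as an engineer would, in place of code of your own. Each camera call takes 0.05 s, during which the arm holds its last target. There are 200 camera calls.

## Working session

There is one attempt and no reset: what is moved stays moved. The work goes in short steps, Python scripts to look and compute and a tool call to move; the robot and the scene stay as the last step left them, time stands still between calls to the robot, and variables do not carry over. Pictures are saved under pics/ and viewed, at most 10 in all, crops included, and the job is handed in when it is done.

Besides the shell and the picture viewer there is one more tool, called after ">>>" as name(argument=value, ...) on one line, values as JSON. apply_moves: Moves the arm, as the interface text tells. Its arguments: {"type":"object","properties":{"linear":{"type":"array"},"delta_rot":{"type":"array"},"gripper":{"type":"number"},"force":{"type":"number"}},"required":["linear","delta_rot"]}

```bash
mkdir -p pics; ls; cat > h.py <<'E'
import numpy as np, cv2, pickle
from scipy.spatial.transform import Rotation as R
from workcell import monitor, optics, workorder
def grab(n):
    s=monitor.observe(); im,d=optics.grab_frame(n); i=optics.camera_info(n)
    K=np.array([[i['fx'],0,i['cx']],[0,i['fy'],i['cy']],[0,0,1]]);D=np.array(i['D'],float)
    if n=='wrist':
        T=np.eye(4);T[:3,:3]=R.from_euler('xyz',s['tool_rot']).as_matrix();T[:3,3]=s['position'];T=T@np.array(i['T_tool_cam'])
    else:
        W=np.eye(4);W[:3,:3]=cv2.Rodrigues(np.array(i['rvec'],float))[0];W[:3,3]=np.ravel(i['tvec']);T=np.linalg.inv(W)
    return im,d,K,D,T
def cloud(g):
    im,d,K,D,T=g;h,w=d.shape
    uv=np.stack(np.meshgrid(np.arange(w),np.arange(h)),-1).reshape(-1,1,2).astype(np.float64)
    n=cv2.undistortPoints(uv,K,D).reshape(h,w,2)
    P=np.concatenate([n,np.ones((h,w,1))],-1)*d[...,None]
    P=P@T[:3,:3].T+T[:3,3];P[d==0]=np.nan
    return P
def save(n,im): cv2.imwrite('pics/'+n+'.png',im[...,::-1])
E
python3 - <<'E'
from h import *
for n in('scene','top'):
    g=grab(n);pickle.dump(g,open(n+'.pkl','wb'));save(n,g[0]);print(g[4].round(2).tolist(),g[2][0,0])
print(monitor.observe())
E
```

```text
pics
[[0.56, 0.59, -0.58, 1.31], [0.83, -0.4, 0.39, -0.42], [-0.01, -0.7, -0.71, 0.99], [0.0, 0.0, 0.0, 1.0]] 538.7395620777405
[[-0.01, -0.98, 0.19, 0.37], [-1.0, 0.01, 0.02, 0.03], [-0.02, -0.19, -0.98, 1.2], [0.0, 0.0, 0.0, 1.0]] 468.51687881751735
{'clock': 0.1, 'qpos': array([-1.27820021,  0.52195067, -0.0363245 ,  1.59993913,  0.02120847,
        1.02113222, -0.11277689]), 'qd': array([ 1.61673969e-03, -1.95333934e-03,  1.61963504e-03, -1.15788731e-03,
       -2.70418475e-03,  1.34072713e-03, -8.47422186e-05]), 'joint_efforts': array([ 2.53686245e-03, -9.28493357e+01,  1.98342942e+00, -3.70525968e+01,
        1.80049095e-02,  5.56178871e-03, -8.88974500e-05]), 'position': array([0.22173318, 0.58401616, 0.23078991]), 'tool_rot': array([-3.14055182e+00,  8.27867759e-05,  2.77881039e+00]), 'force': array([-0.41087498,  0.08597157, -1.27991821]), 'moment': array([ 0.00760307, -0.00707148, -0.01180424]), 'finger_force': 0.0, 'grip_width': 0.08546881809811603}
```

```bash
python3 - <<'E'
import cv2,numpy as np
a=cv2.imread('pics/top.png');cv2.imwrite('pics/top_b.png',cv2.resize(a,(800,600),interpolation=cv2.INTER_CUBIC))
E
```

```text
(no output)
```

View pics/top_b.png

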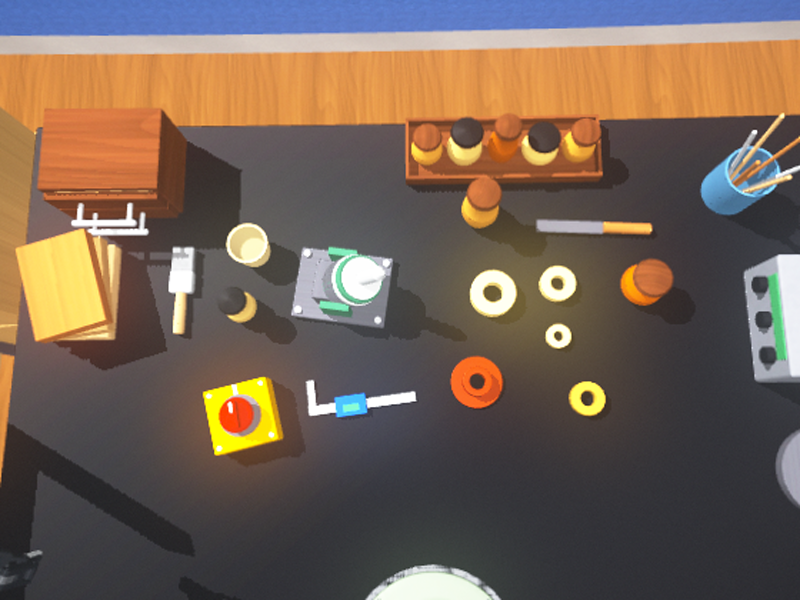

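View pics/scene.png

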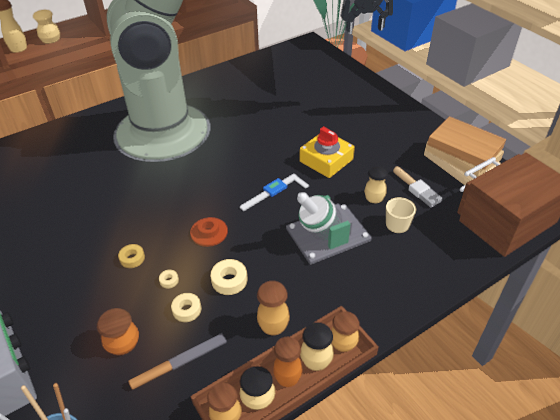

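The top view (800 px wide) shows the stop at (238,413), the mandrel at (360,280), the flanged collar at (477,382), and the brass collar at (587,399). There are three cream rings, at (493,293), (557,284) and (558,335). Next I'll measure them.

```bash
cat > m.py <<'E'
from h import *
from scipy.optimize import least_squares
G={n:pickle.load(open(n+'.pkl','rb')) for n in('scene','top')}
C={n:cloud(G[n]) for n in G}
T=C['top']
def around(u,v,r):
    u,v=u*.7,v*.7
    return T[int(v-r):int(v+r),int(u-r):int(u+r)].reshape(-1,3),
def outer(P,h):
    Q=P[np.abs(P[:,2]-h)<.004][:,:2].astype(np.float32)
    (c,r)=cv2.minEnclosingCircle(Q); # inner: nearest to centre
    return np.round(c,4),2*r,2*np.percentile(np.hypot(*(Q-Q.mean(0)).T),2),Q.mean(0).round(4),len(Q)
for n,u,v,r,h in[('flange',477,382,24,.008),('neck',477,382,24,.028),('ringA',493,293,22,.022),('ringB',557,284,18,.022),('ringC',558,335,14,.022),('brass',587,399,18,.02)]:
    P,=around(u,v,r);P=P[~np.isnan(P[:,0])];print(n,'ztop',np.percentile(P[:,2],[2,50,90,98]).round(4),outer(P,h))
for cam in C: # all
    P=C[cam];print(cam,'bench z',np.nanmedian(P[...,2]))
E
python3 m.py
python3 - <<'E'
from m import *
for cam in C:
    P=C[cam].reshape(-1,3);I=G[cam][0].reshape(-1,3).astype(int)
    u,v=238*.7,413*.7
    c=T[int(v),int(u)];print(cam,'stop px',c)
    s=(np.hypot(P[:,0]-c[0],P[:,1]-c[1])<.05)
    for lo,hi in((.04,.06),(.068,.09),(.096,.112)):
        Q=P[s&(P[:,2]>lo)&(P[:,2]<hi)]
        if len(Q): 
            m=cv2.minAreaRect(Q[:,:2].astype(np.float32));print(lo,len(Q),np.median(Q[:,2]).round(4),m)
    # mandrel
    c=T[int(280*.7),int(350*.7)]
    s=(np.hypot(P[:,0]-c[0],P[:,1]-c[1])<.09)&(P[:,2]>.1)
    Q=P[s];print('mandrel',c,len(Q),Q.min(0),Q.max(0))
E
```

```text
flange ztop [-0.0048  0.002   0.0235  0.0296] (array([ 0.451 , -0.0878]), 0.14515022933483124, np.float32(0.05055809), array([ 0.4506, -0.0827], dtype=float32), 685)
neck ztop [-0.0048  0.002   0.0235  0.0296] (array([ 0.4514, -0.0839]), 0.05189838260412216, np.float32(0.028036695), array([ 0.4518, -0.083 ], dtype=float32), 212)
ringA ztop [-0.0046  0.0014  0.0296  0.032 ] (array([ 0.6094, -0.1161]), 0.08172067999839783, np.float32(0.0376903), array([ 0.606 , -0.1158], dtype=float32), 110)
ringB ztop [-0.0046  0.0012  0.0225  0.0249] (array([ 0.626 , -0.2326]), 0.06110755726695061, np.float32(0.029041465), array([ 0.6258, -0.2323], dtype=float32), 330)
ringC ztop [-0.0046  0.0007  0.0152  0.018 ] (array([ 0.5319, -0.2294]), 0.03890564665198326, np.float32(0.01819214), array([ 0.5323, -0.2338], dtype=float32), 16)
brass ztop [-0.0041  0.0012  0.0206  0.0229] (array([ 0.4232, -0.2749]), 0.0597572959959507, np.float32(0.02826844), array([ 0.4227, -0.2743], dtype=float32), 317)
scene bench z 0.00028504572348853063
top bench z -0.00059543005681717
flange ztop [-0.0048  0.002   0.0235  0.0
[... 1392 characters left out ...]
1095, 0.019510654732584953), 14.101470947265625)
mandrel [0.61230762 0.13232159 0.12485211] 814 [0.58820377 0.07043165 0.1000623 ] [0.66615202 0.16343731 0.1741967 ]
top stop px [0.39800947 0.31574245 0.09656442]
0.04 839 0.0501 ((0.3976801037788391, 0.3166016936302185), (0.09940208494663239, 0.09743607044219971), 13.688210487365723)
0.068 348 0.0828 ((0.3962364196777344, 0.32318055629730225), (0.057140979915857315, 0.05783182755112648), 19.056499481201172)
0.096 145 0.103 ((0.396463006734848, 0.3227813243865967), (0.04463964328169823, 0.018201883882284164), 6.604476451873779)
mandrel [0.61230762 0.13232159 0.12485211] 903 [0.57993944 0.07150003 0.10013354] [0.66240141 0.16622423 0.17634965]
```

```bash
python3 - <<'E'
import cv2
a=cv2.imread('pics/scene.png')[150:275,270:400];b=cv2.imread('pics/top.png')[160:320,130:290]
import numpy as np
a=cv2.resize(a,(400,400*125//130),interpolation=cv2.INTER_CUBIC);b=cv2.resize(b,(400,400));o=np.zeros((400,800,3),np.uint8);o[:a.shape[0],:400]=a;o[:,400:]=b
cv2.imwrite('pics/crop1.png',o)
E
```

```text
(no output)
```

View pics/crop1.png

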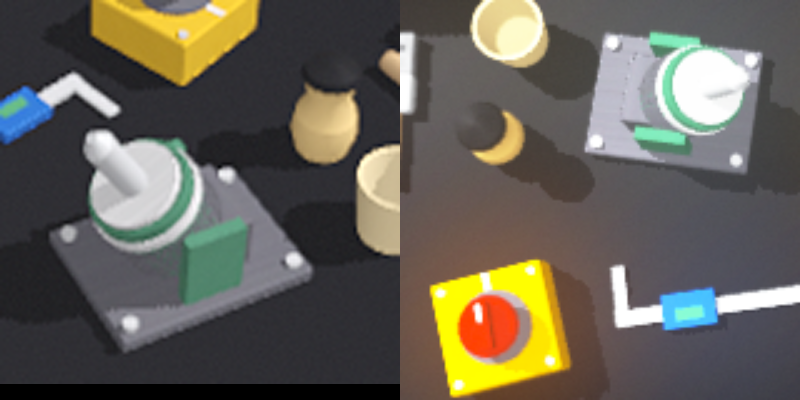

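```bash
cat > fitm.py <<'E'
from m import *
def sdf(p,P):
    th,ph=p[3:5];a=np.array([np.sin(th)*np.cos(ph),np.sin(th)*np.sin(ph),np.cos(th)])
    d=P-p[:3];z=d@a;r=np.sqrt(np.maximum((d**2).sum(1)-z*z,0))
    prof=np.array([[0,-.012],[36,-12],[36,0],[12,0],[12,60],[4.5,72],[0,72]],float);prof[0]=[36,-12];prof/=1000
    q=np.stack([r,z],1);best=np.full(len(P),9.)
    for A,B in zip(prof[:-1],prof[1:]):
        e=B-A;L=e@e
        if L==0: continue
        t=np.clip((q-A)@e/L,0,1);best=np.minimum(best,np.hypot(*(q-A-t[:,None]*e).T))
    return best
def fit(P,p0):
    for k in(.012,.006,.006):
        s=np.abs(sdf(p0,P))<k
        r=least_squares(lambda p:sdf(p,P[s]),p0,loss='soft_l1',f_scale=.001,x_scale=[.01,.01,.01,.1,.1]);p0=r.x
    return r.x,np.sqrt(np.mean(r.fun**2)),s.sum()
def pts(Cl,im):
    P=Cl.reshape(-1,3);I=im.reshape(-1,3).astype(int)
    s=(np.hypot(P[:,0]-.615,P[:,1]-.115)<.1)&(P[:,2]>.09)&(I.max(1)-I.min(1)<45)
    return P[s].astype(float)
if __name__=='__main__':
    A={c:pts(C[c],G[c][0]) for c in C};A['both']=np.vstack(list(A.values()))
    for c in A:
        for ph in(-1.9,-1.2):
            x,e,n=fit(A[c],np.array([.61,.135,.11,.52,ph]))
            print(c,x[:3].round(4),np.degrees(x[3:]).round(1),e,n)
E
sed -i 's/^for n,u,v/if __name__=="__main__":\n  for n,u,v/;s/^    P,=around/      P,=around/;s/^for cam in C.*$//;s/^    P=C\[cam\].*$//' m.py
python3 fitm.py
```

```text
scene [0.6203 0.1115 0.1103] [ 30.1 -98.3] 0.0017736985277257299 769
scene [0.6247 0.1192 0.1139] [ 23.3 -85.1] 0.0028999183976824677 582
top [0.6154 0.1205 0.1136] [  22.8 -108.1] 0.0029113322319262694 639
top [0.6166 0.1207 0.1138] [  22.3 -106. ] 0.0028673021443160604 633
both [0.6193 0.1122 0.1101] [ 30.3 -98.6] 0.0028196186853089162 1176
both [0.6201 0.1123 0.1103] [ 30.  -98.6] 0.002867880890789115 1256
```

```bash
cat > plan.py <<'E'
import json
from h import *
def down(yaw,tilt=None):  # tool pointing down, x axis at yaw deg
    return R.from_euler('xyz',[np.pi,0,np.radians(yaw)])
def along(axis,yaw):  # tool z = -axis, minimal tilt from down(yaw)
    a=-np.asarray(axis)/np.linalg.norm(axis);b=np.array([0,0,-1.]);v=np.cross(b,a)
    s=np.linalg.norm(v);return (R.from_rotvec(v/s*np.arctan2(s,a@b)) if s>1e-9 else R.identity())*down(yaw)
def start(commanded=False):
    if commanded:
        d=json.load(open('cmd.json'));return np.array(d[0]),R.from_quat(d[1])
    s=monitor.observe();return s['position'].copy(),R.from_euler('xyz',s['tool_rot'])
def plan(p,r,wps,step=.02,rot=7.0):
    k=0
    for tp,tr in wps:
        tp=np.asarray(tp,float)
        for _ in range(20):
            d=r.inv().apply(tp-p);w=(r.inv()*tr).as_rotvec()
            rows=max(np.linalg.norm(d)/step,np.degrees(np.linalg.norm(w))/rot,np.abs(d).max()/.1*5)
            f=min(1,5/rows) if rows>0 else 1
            dl=np.round(d*f/.1,3);wl=np.round(w*f/np.radians(120),3)
            L=[[float(x) for x in np.round(dl*i/5,4)] for i in range(1,6)];W=[[float(x) for x in np.round(wl*i/5,4)] for i in range(1,6)]
            k+=1;print(k,'L',L,'W',W)
            p=p+r.apply(np.array(L[-1])*.1);r=r*R.from_rotvec(np.array(W[-1])*np.radians(120))
            if f==1:break
    json.dump([p.tolist(),r.as_quat().tolist()],open('cmd.json','w'))
    return p,r
E
python3 - <<'E'
from plan import *
print(optics.camera_info('wrist')['T_tool_cam'])
p,r=start()
plan(p,r,[([.3975,.3225,.2],down(190))],step=.03)
E
```

```text
[[ 4.45634719e-04 -9.61710204e-01 -2.74068028e-01  6.93625769e-02]
 [ 9.99999086e-01  7.87176457e-05  1.34977710e-03  1.30513874e-05]
 [-1.27652042e-03 -2.74068379e-01  9.61709360e-01 -1.42486751e-01]
 [ 0.00000000e+00  0.00000000e+00  0.00000000e+00  1.00000000e+00]]
1 L [[-0.2, -0.1416, 0.0242], [-0.4, -0.2832, 0.0484], [-0.6, -0.4248, 0.0726], [-0.8, -0.5664, 0.0968], [-1.0, -0.708, 0.121]] W [[-0.0, -0.0, -0.02], [-0.0, -0.0, -0.04], [-0.0, -0.0, -0.06], [-0.0, -0.0, -0.08], [-0.0, -0.0, -0.1]]
2 L [[-0.1846, -0.2, 0.0268], [-0.3692, -0.4, 0.0536], [-0.5538, -0.6, 0.0804], [-0.7384, -0.8, 0.1072], [-0.923, -1.0, 0.134]] W [[-0.0, -0.0, -0.0222], [-0.0, -0.0, -0.0444], [-0.0, -0.0, -0.0666], [-0.0, -0.0, -0.0888], [-0.0, -0.0, -0.111]]
3 L [[-0.0554, -0.0984, 0.011], [-0.1108, -0.1968, 0.022], [-0.1662, -0.2952, 0.033], [-0.2216, -0.3936, 0.044], [-0.277, -0.492, 0.055]] W [[-0.0, -0.0, -0.0092], [-0.0, -0.0, -0.0184], [-0.0, -0.0, -0.0276], [-0.0, -0.0, -0.0368], [-0.0, -0.0, -0.046]]
```

>>> apply_moves(linear=[[-0.2,-0.14,0.024],[-0.4,-0.28,0.048],[-0.6,-0.425,0.073],[-0.8,-0.566,0.097],[-1.0,-0.708,0.121]], delta_rot=[[0,0,-0.02],[0,0,-0.04],[0,0,-0.06],[0,0,-0.08],[0,0,-0.1]], gripper=-1, force=40)

```text
clock: 0.52
position: [0.2906, 0.4814, 0.2188]
tool_rot: [-3.141, -0.0, 2.99]
force: [-0.1, -0.0, -0.8]
grip_width: 0.0256
finger_force: 0.0
```

>>> apply_moves(linear=[[-0.185,-0.2,0.027],[-0.37,-0.4,0.054],[-0.554,-0.6,0.08],[-0.738,-0.8,0.107],[-0.923,-1.0,0.134]], delta_rot=[[0,0,-0.022],[0,0,-0.044],[0,0,-0.067],[0,0,-0.089],[0,0,-0.111]])

```text
clock: 0.93
position: [0.3666, 0.3684, 0.2055]
tool_rot: [-3.141, -0.0, -3.06]
force: [0.3, 1.3, -0.5]
grip_width: -0.0001
finger_force: 0.0
```

>>> apply_moves(linear=[[-0.055,-0.098,0.011],[-0.111,-0.197,0.022],[-0.166,-0.295,0.033],[-0.222,-0.394,0.044],[-0.277,-0.492,0.055]], delta_rot=[[0,0,-0.009],[0,0,-0.018],[0,0,-0.028],[0,0,-0.037],[0,0,-0.046]])

```text
clock: 1.35
position: [0.3978, 0.3222, 0.2]
tool_rot: [-3.141, -0.0, -2.965]
force: [-0.7, 0.4, -0.3]
grip_width: -0.0001
finger_force: 0.0
```

```bash
python3 - <<'E'
from plan import *
s=monitor.observe();print(s['position'],s['tool_rot'],s['qpos'].round(2),s['force'])
g=grab('wrist');pickle.dump(g,open('w1.pkl','wb'));save('w1',g[0])
P=cloud(g).reshape(-1,3);I=g[0].reshape(-1,3).astype(int)
red=(I[:,0]>I[:,1]+60)&(I[:,0]>I[:,2]+60)&(I[:,1]<110)&(np.hypot(P[:,0]-.398,P[:,1]-.32)<.06)
for lo,hi in((.07,.09),(.098,.11)):
    Q=P[red&(P[:,2]>lo)&(P[:,2]<hi)];print(lo,len(Q),np.median(Q[:,2]),cv2.minAreaRect(Q[:,:2].astype(np.float32)),Q.mean(0))
    c=np.cov(Q[:,:2].T);w,v=np.linalg.eigh(c);print(np.degrees(np.arctan2(v[1,1],v[0,1])))
E
```

```text
[0.39783327 0.32216505 0.2000489 ] [-3.14131313e+00 -3.97465753e-04 -2.96537120e+00] [-0.71  0.38 -0.11  1.92  0.06  0.84  0.9 ] [-0.67934555  0.38371007 -0.25240532]
0.07 1082 0.0837449511173923 ((0.389390766620636, 0.31791436672210693), (0.03829743340611458, 0.055816177278757095), 50.882389068603516) [0.38909032 0.31232597 0.08310462]
159.049871318116
0.098 142 0.10314741429478955 ((0.3939415216445923, 0.31854432821273804), (0.012800302356481552, 0.04338177666068077), 83.84842681884766) [0.38839368 0.31896081 0.10287848]
-178.38512481256325
```

View pics/w1.png

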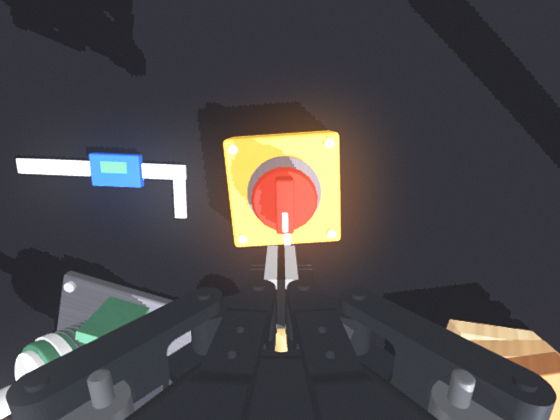

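The wrist view shows the bar centred near (285,205), aligned with the tool's x axis. Now I'll press it.

>>> apply_moves(linear=[[0.01,0,0.2],[0.01,0,0.4],[0.01,0,0.6],[0.01,0,0.8],[0.01,0,0.92]], delta_rot=[[0,0,0],[0,0,0],[0,0,0],[0,0,0],[0,0,0]])

```text
clock: 1.82
position: [0.3958, 0.3224, 0.1064]
tool_rot: [-3.141, -0.002, -2.966]
force: [0.1, 0.3, -0.1]
grip_width: 0.0001
finger_force: 0.0
```

>>> apply_moves(linear=[[0,0,0.03],[0,0,0.06],[0,0,0.09],[0,0,0.115],[0,0,0.115]], delta_rot=[[0,0,0],[0,0,0],[0,0,0],[0,0,0],[0,0,0]])

```text
clock: 2.23
position: [0.3966, 0.3228, 0.0971]
tool_rot: [3.141, 0.0, -2.966]
force: [-3.4, -1.3, 6.1]
grip_width: -0.0001
finger_force: 3.1
```

>>> apply_moves(linear=[[0,0,0.01],[0,0,0.02],[0,0,0.03],[0,0,0.035],[0,0,0.035]], delta_rot=[[0,0,0],[0,0,0],[0,0,0],[0,0,0],[0,0,0]])

```text
clock: 2.65
position: [0.3971, 0.3232, 0.0955]
tool_rot: [3.14, 0.002, -2.966]
force: [-9.4, -7.4, 39.9]
grip_width: -0.0001
finger_force: 19.9
```

```bash
python3 - <<'E'
from plan import *
print(monitor.observe()['force'])
p,r=start()
plan(p,r,[([.3965,.322,.17],down(190)),([.4518,-.0833,.17],down(180)),([.4518,-.0833,.115],down(180))],step=.032)
E
```

```text
[-9.36427845 -7.36824986 39.87240476]
1 L [[0.0014, -0.002, -0.149], [0.0028, -0.004, -0.298], [0.0042, -0.006, -0.447], [0.0056, -0.008, -0.596], [0.007, -0.01, -0.745]] W [[0.0002, 0.0002, 0.0], [0.0004, 0.0004, 0.0], [0.0006, 0.0006, 0.0], [0.0008, 0.0008, 0.0], [0.001, 0.001, 0.0]]
2 L [[0.008, -0.2, 0.0002], [0.016, -0.4, 0.0004], [0.024, -0.6, 0.0006], [0.032, -0.8, 0.0008], [0.04, -1.0, 0.001]] W [[-0.0, -0.0, 0.004], [-0.0, -0.0, 0.008], [-0.0, -0.0, 0.012], [-0.0, -0.0, 0.016], [-0.0, -0.0, 0.02]]
3 L [[-0.0006, -0.2, 0.0002], [-0.0012, -0.4, 0.0004], [-0.0018, -0.6, 0.0006], [-0.0024, -0.8, 0.0008], [-0.003, -1.0, 0.001]] W [[-0.0, -0.0, 0.0042], [-0.0, -0.0, 0.0084], [-0.0, -0.0, 0.0126], [-0.0, -0.0, 0.0168], [-0.0, -0.0, 0.021]]
4 L [[-0.0092, -0.2, 0.0002], [-0.0184, -0.4, 0.0004], [-0.0276, -0.6, 0.0006], [-0.0368, -0.8, 0.0008], [-0.046, -1.0, 0.001]] W [[-0.0, -0.0, 0.004], [-0.0, -0.0, 0.008], [-0.0, -0.0, 0.012], [-0.0, -0.0, 0.016], [-0.0, -0.0, 0.02]]
5 L [[-0.0178, -0.2, 0.0002], [-0.0356, -0.4, 0.0004], [-0.0534, -0.6, 0.0006], [-0.0712, -0.8, 0.0008], [-0.089, -1.0, 0.001]] W [[-0.0, -0.0, 0.0042], [-0.0, -0.0, 0.0084], [-0.0, -0.0, 0.0126], [-0.0, -0.0, 0.0168], [-0.0, -0.0, 0.021]]
6 L [[-0.0022, -0.0168, -0.0], [-0.0044, -0.0336, -0.0], [-0.0066, -0.0504, -0.0], [-0.0088, -0.0672, -0.0], [-0.011, -0.084, -0.0]] W [[-0.0, 0.0, 0.0004], [-0.0, 0.0, 0.0008], [-0.0, 0.0, 0.0012], [-0.0, 0.0, 0.0016], [-0.0, 0.0, 0.002]]
7 L [[0.0, 0.0, 0.11], [0.0, 0.0, 0.22], [0.0, 0.0, 0.33], [0.0, 0.0, 0.44], [0.0, 0.0, 0.55]] W [[-0.0, 0.0, -0.0], [-0.0, 0.0, -0.0], [-0.0, 0.0, -0.0], [-0.0, 0.0, -0.0], [-0.0, 0.0, -0.0]]
```

>>> apply_moves(linear=[[0,0,-0.15],[0,0,-0.3],[0,0,-0.45],[0,0,-0.6],[0.007,-0.01,-0.745]], delta_rot=[[0,0,0],[0,0,0],[0,0,0],[0,0,0],[0,0,0]])

```text
clock: 3.07
position: [0.3965, 0.322, 0.1693]
tool_rot: [3.141, 0.001, -2.966]
force: [0.0, 0.9, 0.1]
grip_width: -0.0001
finger_force: 0.0
```

>>> apply_moves(linear=[[0.008,-0.2,0],[0.016,-0.4,0],[0.024,-0.6,0],[0.032,-0.8,0],[0.04,-1.0,0.001]], delta_rot=[[0,0,0.004],[0,0,0.008],[0,0,0.012],[0,0,0.016],[0,0,0.02]])

```text
clock: 3.48
position: [0.41, 0.2217, 0.1684]
tool_rot: [3.141, 0.001, -3.008]
force: [0.3, 0.7, -0.5]
grip_width: -0.0002
finger_force: 0.0
```

>>> apply_moves(linear=[[0,-0.2,0],[0,-0.4,0],[0,-0.6,0],[0,-0.8,0],[-0.003,-1.0,0.001]], delta_rot=[[0,0,0.004],[0,0,0.008],[0,0,0.013],[0,0,0.017],[0,0,0.021]], gripper=1)

```text
clock: 3.9
position: [0.4237, 0.1225, 0.1683]
tool_rot: [3.141, 0.002, -3.053]
force: [0.8, 0.2, -0.3]
grip_width: 0.0607
finger_force: 0.0
```

>>> apply_moves(linear=[[-0.009,-0.2,0],[-0.018,-0.4,0],[-0.028,-0.6,0],[-0.037,-0.8,0],[-0.046,-1.0,0.001]], delta_rot=[[0,0,0.004],[0,0,0.008],[0,0,0.012],[0,0,0.016],[0,0,0.02]])

```text
clock: 4.32
position: [0.4373, 0.0232, 0.1682]
tool_rot: [3.141, 0.002, -3.094]
force: [0.3, 0.3, 0.2]
grip_width: 0.0858
finger_force: 0.0
```

>>> apply_moves(linear=[[-0.018,-0.2,0],[-0.036,-0.4,0],[-0.053,-0.6,0],[-0.071,-0.8,0],[-0.089,-1.0,0.001]], delta_rot=[[0,0,0.004],[0,0,0.008],[0,0,0.013],[0,0,0.017],[0,0,0.021]])

```text
clock: 4.73
position: [0.4509, -0.0764, 0.1681]
tool_rot: [-3.142, 0.002, -3.138]
force: [0.7, -0.6, 0.1]
grip_width: 0.0854
finger_force: 0.0
```

>>> apply_moves(linear=[[0,-0.02,0.11],[-0.005,-0.04,0.22],[-0.008,-0.06,0.33],[-0.01,-0.084,0.44],[-0.011,-0.084,0.55]], delta_rot=[[0,0,0],[0,0,0],[0,0,0.001],[0,0,0.002],[0,0,0.002]])

```text
clock: 5.15
position: [0.4521, -0.0842, 0.1125]
tool_rot: [-3.141, 0.002, 3.14]
force: [0.5, 0.1, -0.3]
grip_width: 0.0854
finger_force: 0.0
```

```bash
cat > ring.py <<'E'
from plan import *
def ringc(cen,ztop,rad_o,n):
    g=grab('wrist');save(n,g[0]);P=cloud(g).reshape(-1,3)
    s=(np.hypot(P[:,0]-cen[0],P[:,1]-cen[1])<rad_o+.012)&(np.abs(P[:,2]-ztop)<.005);Q=P[s]
    print(n,len(Q),'ztop',np.median(Q[:,2]),'mean',Q.mean(0)[:2],'mec',cv2.minEnclosingCircle(Q[:,:2].astype(np.float32)))
    from scipy.optimize import least_squares
    # annulus fit: residual outside [14mm, rad_o]
    f=lambda c:(lambda r:np.maximum(r-rad_o,0)+np.maximum(.014-r,0))(np.hypot(*(Q[:,:2]-c).T))
    print('annulus',least_squares(f,Q.mean(0)[:2],loss='soft_l1',f_scale=.001).x)
E
python3 - <<'E'
from ring import *
s=monitor.observe();print(s['position'],s['tool_rot'],s['qpos'].round(2),s['grip_width'])
ringc((.4515,-.083),.028,.026,'w2')
E
```

```text
[ 0.45208957 -0.08423274  0.11251212] [-3.14137273e+00  1.62114350e-03  3.14023364e+00] [ 0.04  0.45  0.02  2.13 -0.02  0.56  1.64] 0.08541043555066671
w2 2420 ztop 0.027790718190629088 mean [ 0.45114828 -0.0827198 ] mec ((0.4522252678871155, -0.08276528865098953), 0.026032015681266785)
annulus [ 0.45214765 -0.08278288]
```

View pics/w2.png

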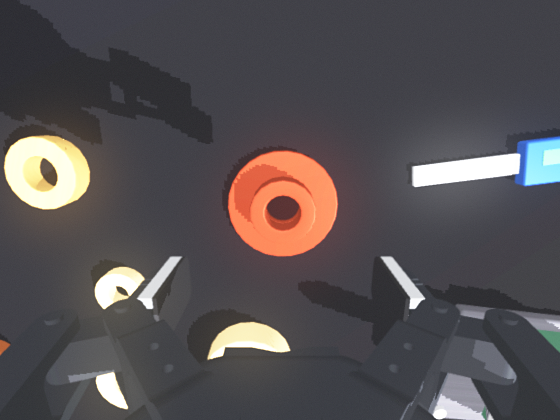

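The collar is at (283,207) in the picture and measures as (0.4522, -0.0828), with the right size and height. I'll descend and grip the neck.

>>> apply_moves(linear=[[0,0.014,0.2],[0,0.014,0.4],[0,0.014,0.6],[0,0.014,0.8],[0,0.014,1.0]], delta_rot=[[0,0,0],[0,0,0],[0,0,0],[0,0,0],[0,0,0]])

```text
clock: 5.62
position: [0.4523, -0.0823, 0.0123]
tool_rot: [-3.142, 0.002, 3.141]
force: [0.1, -0.7, -0.0]
grip_width: 0.0855
finger_force: 0.0
```

>>> apply_moves(linear=[[0,0,0.01],[0,0,0.02],[0,0,0.035],[0,0,0.035],[0,0,0.035]], delta_rot=[[0,0,0],[0,0,0],[0,0,0],[0,0,0],[0,0,0]])

```text
clock: 6.03
position: [0.4522, -0.0824, 0.0099]
tool_rot: [-3.141, 0.002, 3.141]
force: [-0.8, 0.0, -0.7]
grip_width: 0.0855
finger_force: 0.0
```

>>> apply_moves(linear=[[0,0,0],[0,0,0],[0,0,0],[0,0,0],[0,0,0]], delta_rot=[[0,0,0],[0,0,0],[0,0,0],[0,0,0],[0,0,0]], gripper=-1, force=60)

```text
clock: 6.45
position: [0.4518, -0.0823, 0.0097]
tool_rot: [3.142, 0.001, 3.141]
force: [-5.1, 1.3, 24.2]
grip_width: 0.0499
finger_force: 58.0
```

```bash
python3 - <<'E'
from plan import *
s=monitor.observe();print(s['position'],s['tool_rot'],s['grip_width'],s['finger_force'],s['force'])
E
```

```text
[ 0.45176487 -0.08233275  0.00970047] [3.14155829e+00 6.78745219e-04 3.14054781e+00] 0.049921483586519155 57.98557676374912 [-5.08037954  1.28558019 24.18449211]
```

```bash
python3 - <<'E'
from plan import *
p,r=start()
plan(p,r,[([.4522,-.0823,.105],down(180)),([.672,.1,.27],down(180))],step=.036)
E
```

```text
1 L [[-0.001, 0.0, -0.1906], [-0.002, 0.0, -0.3812], [-0.003, 0.0, -0.5718], [-0.004, 0.0, -0.7624], [-0.005, 0.0, -0.953]] W [[0.0, 0.0, -0.0], [0.0, 0.0, -0.0], [0.0, 0.0, -0.0], [0.0, 0.0, -0.0], [0.0, 0.0, -0.0]]
2 L [[-0.2, 0.1662, -0.15], [-0.4, 0.3324, -0.3], [-0.6, 0.4986, -0.45], [-0.8, 0.6648, -0.6], [-1.0, 0.831, -0.75]] W [[0.0, 0.0, -0.0], [0.0, 0.0, -0.0], [0.0, 0.0, -0.0], [0.0, 0.0, -0.0], [0.0, 0.0, -0.0]]
3 L [[-0.2, 0.1662, -0.15], [-0.4, 0.3324, -0.3], [-0.6, 0.4986, -0.45], [-0.8, 0.6648, -0.6], [-1.0, 0.831, -0.75]] W [[0.0, 0.0, -0.0], [0.0, 0.0, -0.0], [0.0, 0.0, -0.0], [0.0, 0.0, -0.0], [0.0, 0.0, -0.0]]
4 L [[-0.0394, 0.0328, -0.0296], [-0.0788, 0.0656, -0.0592], [-0.1182, 0.0984, -0.0888], [-0.1576, 0.1312, -0.1184], [-0.197, 0.164, -0.148]] W [[0.0, 0.0, -0.0], [0.0, 0.0, -0.0], [0.0, 0.0, -0.0], [0.0, 0.0, -0.0], [0.0, 0.0, -0.0]]
```

>>> apply_moves(linear=[[0,0,-0.19],[0,0,-0.38],[0,0,-0.57],[0,0,-0.76],[-0.005,0,-0.953]], delta_rot=[[0,0,0],[0,0,0],[0,0,0],[0,0,0],[0,0,0]])

```text
clock: 6.87
position: [0.4517, -0.0824, 0.1052]
tool_rot: [3.142, -0.0, 3.141]
force: [0.1, 0.2, -0.9]
grip_width: 0.0494
finger_force: 63.7
```

>>> apply_moves(linear=[[-0.2,0.166,-0.15],[-0.4,0.332,-0.3],[-0.6,0.499,-0.45],[-0.8,0.665,-0.6],[-1.0,0.831,-0.75]], delta_rot=[[0,0,0],[0,0,0],[0,0,0],[0,0,0],[0,0,0]])

```text
clock: 7.28
position: [0.5527, 0.0017, 0.1802]
tool_rot: [-3.142, 0.0, 3.141]
force: [0.3, 0.8, -1.2]
grip_width: 0.0491
finger_force: 63.7
```

>>> apply_moves(linear=[[-0.2,0.166,-0.15],[-0.4,0.332,-0.3],[-0.6,0.499,-0.45],[-0.8,0.665,-0.6],[-1.0,0.831,-0.75]], delta_rot=[[0,0,0],[0,0,0],[0,0,0],[0,0,0],[0,0,0]])

```text
clock: 7.7
position: [0.6526, 0.0847, 0.255]
tool_rot: [-3.142, -0.0, 3.141]
force: [0.9, 0.1, -1.6]
grip_width: 0.0492
finger_force: 63.7
```

>>> apply_moves(linear=[[-0.04,0.033,-0.03],[-0.08,0.066,-0.06],[-0.12,0.1,-0.09],[-0.16,0.131,-0.12],[-0.197,0.164,-0.148]], delta_rot=[[0,0,0],[0,0,0],[0,0,0],[0,0,0],[0,0,0]])

```text
clock: 8.12
position: [0.6718, 0.0997, 0.269]
tool_rot: [-3.141, -0.001, 3.14]
force: [-0.1, 0.7, -1.7]
grip_width: 0.0492
finger_force: 63.7
```

```bash
python3 - <<'E'
from fitm import *
s=monitor.observe();print(s['position'],s['tool_rot'],s['grip_width'],s['finger_force'],s['force'],s['qpos'].round(2))
g=grab('wrist');pickle.dump(g,open('w3.pkl','wb'));save('w3',g[0])
Cw=cloud(g)
A={c:pts(C[c],G[c][0]) for c in C};
W=pts(Cw,g[0]);W=W[(W[:,2]<.185)];A['wrist']=W
A['all']=np.vstack(list(A.values()))
for c in A:
    x,e,n=fit(A[c],np.array([.6195,.112,.11,.524,-1.72]));print(c,x[:3].round(4),np.degrees(x[3:]).round(1),e,n)
    f=lambda q:np.r_[q[:2],.11,np.radians(30),q[2]]
    q=np.array([.6195,.112,-1.72])
    for k in(.012,.006,.005):
        m=sdf(f(q),A[c])<k;rr=least_squares(lambda q:sdf(f(q),A[c][m]),q,loss='soft_l1',f_scale=.001,x_scale=[.01,.01,.1]);q=rr.x
    print('   fixed',q[:2].round(4),np.degrees(q[2]).round(1),m.sum(),np.sqrt(np.mean(rr.fun**2)))
E
```

```text
[0.67177299 0.09969958 0.26900069] [-3.14118225e+00 -6.41073979e-04  3.14033434e+00] 0.049208005196321805 63.7345115840435 [-0.05652848  0.67086129 -1.6905772 ] [-0.26  0.58  0.04  1.4  -0.02  1.16  1.35]
scene [0.6203 0.1115 0.1103] [ 30.1 -98.4] 0.0017881318797448842 771
   fixed [0.6204 0.1113] -98.7 763 0.001715653198409456
top [0.6193 0.1111 0.1096] [ 30.  -98.4] 0.0017672016384186501 711
   fixed [0.6196 0.1112] -98.8 698 0.0016313286794657285
wrist [0.62   0.1124 0.1099] [ 30.  -97.9] 0.0008555192406648165 4673
   fixed [0.6201 0.1124] -98.1 4641 0.0007376278843413698
all [0.62   0.1122 0.1099] [ 30.  -98.1] 0.001164216292559156 6147
   fixed [0.6201 0.1123] -98.2 6102 0.001072412276001086
```

View pics/w3.png

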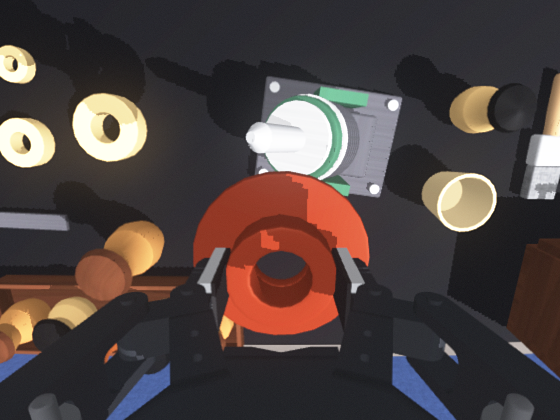

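The mandrel fits agree to about 1 mm: origin (0.620, 0.112, 0.110), tilt 30°, heading -98.2°. The collar is held straight. Next I'll check its pose in the tool frame and plan the standoff.

```bash
cat > mand.py <<'E'
from plan import *
O=np.array([.6200,.1120,.110]);ph=np.radians(-98.2)
AX=np.array([.5*np.cos(ph),.5*np.sin(ph),np.cos(np.pi/6)])
def held(g,s,zt,ro):  # ring top in tool frame; zt expected tool z of top
    P=cloud(g).reshape(-1,3);P=P[~np.isnan(P[:,0])];r=R.from_euler('xyz',s['tool_rot'])
    Q=r.inv().apply(P-s['position'])
    Q=Q[(np.abs(Q[:,2]-zt)<.006)&(np.hypot(Q[:,0],Q[:,1])<ro+.008)]
    from scipy.optimize import least_squares
    f=lambda c:(lambda d:np.maximum(d-ro,0)+np.maximum(.014-d,0))(np.hypot(*(Q[:,:2]-c).T))
    c=least_squares(f,[0,0],loss='soft_l1',f_scale=.001).x
    A=np.c_[Q[:,:2],np.ones(len(Q))];
    w=np.ones(len(Q),bool)
    for _ in range(4):
        k=np.linalg.lstsq(A[w],Q[w,2],rcond=None)[0];e=np.abs(A@k-Q[:,2]);w=e<.002
    print('held: centre',c.round(4),'slope',k[:2].round(3),'ztop',k[2].round(4),'n',len(Q),w.sum())
E
python3 - <<'E'
from mand import *
s=monitor.observe();g=pickle.load(open('w3.pkl','rb'))
held(g,s,.0097-.028,.026)
p,r=start()
plan(p,r,[(O+.140*AX,along(AX,180)),],step=.03,rot=5)
E
```

```text
held: centre [ 0.0019 -0.0007] slope [-0.001 -0.001] ztop -0.0173 n 7454 6522
1 L [[0.1042, -0.0968, 0.0638], [0.2084, -0.1936, 0.1276], [0.3126, -0.2904, 0.1914], [0.4168, -0.3872, 0.2552], [0.521, -0.484, 0.319]] W [[-0.0412, -0.006, -0.0], [-0.0824, -0.012, -0.0], [-0.1236, -0.018, -0.0], [-0.1648, -0.024, -0.0], [-0.206, -0.03, -0.0]]
2 L [[0.0212, -0.0224, 0.0022], [0.0424, -0.0448, 0.0044], [0.0636, -0.0672, 0.0066], [0.0848, -0.0896, 0.0088], [0.106, -0.112, 0.011]] W [[-0.0082, -0.001, -0.0], [-0.0164, -0.002, -0.0], [-0.0246, -0.003, -0.0], [-0.0328, -0.004, -0.0], [-0.041, -0.005, -0.0]]
```

>>> apply_moves(linear=[[0.104,-0.097,0.064],[0.208,-0.194,0.128],[0.313,-0.29,0.191],[0.417,-0.387,0.255],[0.521,-0.484,0.319]], delta_rot=[[-0.041,-0.006,0],[-0.082,-0.012,0],[-0.124,-0.018,0],[-0.165,-0.024,0],[-0.206,-0.03,0]])

```text
clock: 8.58
position: [0.6193, 0.051, 0.2376]
tool_rot: [2.706, 0.063, 3.126]
force: [0.8, -0.0, -1.5]
grip_width: 0.0496
finger_force: 63.7
```

>>> apply_moves(linear=[[0.021,-0.022,0.002],[0.042,-0.045,0.004],[0.064,-0.067,0.007],[0.085,-0.09,0.009],[0.106,-0.112,0.011]], delta_rot=[[-0.008,-0.001,0],[-0.016,-0.002,0],[-0.025,-0.003,0],[-0.033,-0.004,0],[-0.041,-0.005,0]])

```text
clock: 9.0
position: [0.6094, 0.0431, 0.2309]
tool_rot: [2.622, 0.071, 3.125]
force: [-0.2, 0.2, -1.3]
grip_width: 0.0492
finger_force: 63.7
```

```bash
cat > chk.py <<'E'
from mand import *
def chk(cx=0.,cy=0.,cz=.0105):
    s=monitor.observe();r=R.from_euler('xyz',s['tool_rot']);c=s['position']+r.apply([cx,cy,cz])
    d=c-O;z=d@AX;print('t',round(s['clock'],2),'collar height',round(z*1000,1),'lateral(tool mm)',(r.inv().apply(d-z*AX)*1000).round(1),'angle deg',np.degrees(np.arccos(np.clip(-r.as_matrix()[:,2]@AX,-1,1))).round(2),'w',s['grip_width'].round(4),'F tool',r.inv().apply(s['force']).round(1),'M',r.inv().apply(s['moment']).round(2),s['qpos'].round(2))
    return s
E
python3 - <<'E'
from chk import *
s=chk()
g=grab('wrist');save('w4',g[0]);held(g,s,-.0175,.026)
p,r=start()
plan(p,r,[(O+(.078+.0105)*AX-r.apply([.001,0,0]),along(AX,180)),],step=.02,rot=5)
E
```

```text
Traceback (most recent call last):
  File "chk.py", line 4, in chk
    d=c-O;z=d@AX;print('t',round(s['clock'],2),'collar height',round(z*1000,1),'lateral(tool mm)',(r.inv().apply(d-z*AX)*1000).round(1),'angle deg',np.degrees(np.arccos(np.clip(-r.as_matrix()[:,2]@AX,-1,1))).round(2),'w',s['grip_width'].round(4),'F tool',r.inv().apply(s['force']).round(1),'M',r.inv().apply(s['moment']).round(2),s['qpos'].round(2))
                                                                                                                                                                                                                             ^^^^^^^^^^^^^^^^^^^^^
AttributeError: 'float' object has no attribute 'round'
```

```bash
sed -i "s/s\['grip_width'\].round(4)/round(s['grip_width'],4)/" chk.py
python3 - <<'E'
from chk import *
s=chk()
g=grab('wrist');save('w4',g[0]);held(g,s,-.0175,.026)
p,r=start()
plan(p,r,[(O+(.078+.0105)*AX-r.apply([.001,0,0]),along(AX,180)),],step=.02,rot=5)
E
```

```text
t 9.0 collar height 129.1 lateral(tool mm) [0.7 0.2 0. ] angle deg 0.09 w 0.0492 F tool [ 0.3 -0.5  1.2] M [ 0.62  0.09 -0.07] [ 0.26  0.54 -0.22  1.71 -0.52  0.94  1.96]
held: centre [ 0.0012 -0.    ] slope [-0.001 -0.   ] ztop -0.0179 n 7617 6534
1 L [[-0.0046, 0.0022, 0.1022], [-0.0092, 0.0044, 0.2044], [-0.0138, 0.0066, 0.3066], [-0.0184, 0.0088, 0.4088], [-0.023, 0.011, 0.511]] W [[0.0, -0.0002, -0.0], [0.0, -0.0004, -0.0], [0.0, -0.0006, -0.0], [0.0, -0.0008, -0.0], [0.0, -0.001, -0.0]]
```

>>> apply_moves(linear=[[-0.005,0.002,0.1],[-0.01,0.004,0.2],[-0.014,0.006,0.3],[-0.018,0.008,0.4],[-0.018,0.01,0.51]], delta_rot=[[0,0,0],[0,0,0],[0,0,0],[0,-0.001,0],[0,-0.001,0]])

```text
clock: 9.47
position: [0.6147, 0.0694, 0.1861]
tool_rot: [2.623, 0.072, 3.123]
force: [0.6, -0.4, -0.5]
grip_width: 0.0497
finger_force: 63.7
```

>>> apply_moves(linear=[[0,0,0.04],[0,0,0.08],[0,0,0.12],[0,0,0.16],[0,0,0.2]], delta_rot=[[0,0,0],[0,0,0],[0,0,0],[0,0,0],[0,0,0]])

```text
clock: 9.88
position: [0.6163, 0.0781, 0.1698]
tool_rot: [2.623, 0.072, 3.122]
force: [-0.6, 0.7, -1.0]
grip_width: 0.0493
finger_force: 63.7
```

```bash
python3 - <<'E'
from chk import *
s=chk(.001)
E
```

```text
t 9.88 collar height 58.3 lateral(tool mm) [-0.3  0.2  0. ] angle deg 0.1 w 0.0493 F tool [0.6 0.1 1.2] M [ 0.62  0.12 -0.  ] [ 0.21  0.61 -0.25  1.75 -0.54  0.79  1.97]
```

>>> apply_moves(linear=[[0,0,0.05],[0,0,0.1],[0,0,0.15],[0,0,0.2],[0,0,0.25]], delta_rot=[[0,0,0],[0,0,0],[0,0,0],[0,0,0],[0,0,0]])

```text
clock: 10.3
position: [0.618, 0.0908, 0.1477]
tool_rot: [2.623, 0.072, 3.122]
force: [-0.4, -0.4, -0.9]
grip_width: 0.0492
finger_force: 63.7
```

>>> apply_moves(linear=[[0,0,0.05],[0,0,0.1],[0,0,0.15],[0,0,0.2],[0,0,0.25]], delta_rot=[[0,0,0],[0,0,0],[0,0,0],[0,0,0],[0,0,0]])

```text
clock: 10.72
position: [0.6198, 0.1031, 0.1261]
tool_rot: [2.623, 0.072, 3.122]
force: [-0.1, -0.3, -2.0]
grip_width: 0.0496
finger_force: 63.7
```

```bash
python3 - <<'E'
from chk import *
s=chk(.001)
E
```

```text
t 10.72 collar height 7.9 lateral(tool mm) [-0.1  0.2 -0. ] angle deg 0.08 w 0.0496 F tool [ 0.3 -1.2  1.6] M [ 0.64  0.07 -0.  ] [ 0.18  0.68 -0.27  1.77 -0.56  0.7   1.99]
```

Next are smaller steps, watching for the force to rise.

>>> apply_moves(linear=[[0,0,0.015],[0,0,0.03],[0,0,0.045],[0,0,0.06],[0,0,0.06]], delta_rot=[[0,0,0],[0,0,0],[0,0,0],[0,0,0],[0,0,0]])

```text
clock: 11.13
position: [0.6202, 0.1059, 0.1213]
tool_rot: [2.623, 0.072, 3.122]
force: [0.7, 1.0, -0.4]
grip_width: 0.0493
finger_force: 63.7
```

>>> apply_moves(linear=[[0,0,0.005],[0,0,0.01],[0,0,0.015],[0,0,0.02],[0,0,0.02]], delta_rot=[[0,0,0],[0,0,0],[0,0,0],[0,0,0],[0,0,0]])

```text
clock: 11.55
position: [0.6203, 0.1068, 0.1196]
tool_rot: [2.623, 0.072, 3.122]
force: [0.4, -0.3, -0.8]
grip_width: 0.0492
finger_force: 63.7
```

```bash
python3 - <<'E'
from chk import *
s=chk(.001)
E
```

```text
t 11.55 collar height 0.3 lateral(tool mm) [-0.1  0.2 -0. ] angle deg 0.07 w 0.0492 F tool [-0.4 -0.6  0.6] M [0.64 0.08 0.04] [ 0.18  0.69 -0.27  1.77 -0.56  0.68  1.99]
```

>>> apply_moves(linear=[[0,0,0.004],[0,0,0.008],[0,0,0.012],[0,0,0.015],[0,0,0.015]], delta_rot=[[0,0,0],[0,0,0],[0,0,0],[0,0,0],[0,0,0]])

```text
clock: 11.97
position: [0.6205, 0.1073, 0.1186]
tool_rot: [2.623, 0.072, 3.122]
force: [-2.8, -3.0, 6.6]
grip_width: 0.0493
finger_force: 64.5
```

>>> apply_moves(linear=[[0,0,0],[0,0,0],[0,0,0],[0,0,0],[0,0,0]], delta_rot=[[0,0,0],[0,0,0],[0,0,0],[0,0,0],[0,0,0]], gripper=1)

```text
clock: 12.38
position: [0.6204, 0.1076, 0.1183]
tool_rot: [2.623, 0.072, 3.122]
force: [0.1, -0.5, 0.5]
grip_width: 0.0856
finger_force: 0.0
```

>>> apply_moves(linear=[[0,0,-0.15],[0,0,-0.35],[0,0,-0.55],[0,0,-0.75],[0,0,-1.0]], delta_rot=[[0,0,0],[0,0,0],[0,0,0],[0,0,0],[0,0,0]])

```text
clock: 12.8
position: [0.6127, 0.0581, 0.2052]
tool_rot: [2.623, 0.071, 3.123]
force: [0.3, 0.4, 0.0]
grip_width: 0.0856
finger_force: 0.0
```

```bash
cat > home.py <<'E'
from chk import *
def home(h,ro,n):  # check ring whose top face is h above the seat
    g=grab('wrist');save(n,g[0]);P=cloud(g).reshape(-1,3);P=P[~np.isnan(P[:,0])]
    d=P-O;z=d@AX;rr=np.linalg.norm(d-np.outer(z,AX),axis=1)
    s=(np.abs(z-h)<.008)&(rr<ro+.003)&(rr>.0145);Q=P[s];w=np.ones(len(Q),bool)
    for _ in range(5):
        c=Q[w].mean(0);nrm=np.linalg.svd(Q[w]-c,full_matrices=False)[2][2];nrm*=np.sign(nrm@AX);w=np.abs((Q-c)@nrm)<.0015
    print(n,'top height',((c-O)@AX*1000).round(1),'want',h*1000,'tilt deg',np.degrees(np.arccos(nrm@AX)).round(1),w.sum(),len(Q))
E
python3 - <<'E'
from home import *
home(.028,.026,'w5')
p,r=start();print(p)
plan(p,r,[([.62,-.1,.22],down(180)),([.626,-.2325,.11],down(180))],step=.034,rot=6)
E
```

```text
w5 top height 27.8 want 28.0 tilt deg 0.2 1739 1890
[0.61442727 0.0549412  0.20950794]
1 L [[-0.015, -0.2, -0.131], [-0.03, -0.4, -0.262], [-0.045, -0.6, -0.393], [-0.06, -0.8, -0.524], [-0.075, -1.0, -0.655]] W [[0.038, 0.0058, -0.0002], [0.076, 0.0116, -0.0004], [0.114, 0.0174, -0.0006], [0.152, 0.0232, -0.0008], [0.19, 0.029, -0.001]]
2 L [[-0.0028, -0.07, -0.013], [-0.0056, -0.14, -0.026], [-0.0084, -0.21, -0.039], [-0.0112, -0.28, -0.052], [-0.014, -0.35, -0.065]] W [[0.0112, 0.0018, -0.0], [0.0224, 0.0036, -0.0], [0.0336, 0.0054, -0.0], [0.0448, 0.0072, -0.0], [0.056, 0.009, -0.0]]
3 L [[-0.009, -0.2, 0.1658], [-0.018, -0.4, 0.3316], [-0.027, -0.6, 0.4974], [-0.036, -0.8, 0.6632], [-0.045, -1.0, 0.829]] W [[0.0, 0.0, -0.0], [0.0, 0.0, -0.0], [0.0, 0.0, -0.0], [0.0, 0.0, -0.0], [0.0, 0.0, -0.0]]
4 L [[-0.0028, -0.065, 0.054], [-0.0056, -0.13, 0.108], [-0.0084, -0.195, 0.162], [-0.0112, -0.26, 0.216], [-0.014, -0.325, 0.27]] W [[0.0, 0.0, -0.0], [0.0, 0.0, -0.0], [0.0, 0.0, -0.0], [0.0, 0.0, -0.0], [0.0, 0.0, -0.0]]
```

The flanged collar is home. Next I'll fetch the gourd ring.

>>> apply_moves(linear=[[-0.015,-0.2,-0.131],[-0.03,-0.4,-0.262],[-0.045,-0.6,-0.393],[-0.06,-0.8,-0.524],[-0.075,-1.0,-0.655]], delta_rot=[[0.038,0.006,0],[0.076,0.012,0],[0.114,0.017,0],[0.152,0.023,0],[0.19,0.029,-0.001]])

```text
clock: 13.27
position: [0.6181, -0.0625, 0.2135]
tool_rot: [3.026, 0.016, -3.141]
force: [-0.2, -0.8, -0.5]
grip_width: 0.0855
finger_force: 0.0
```

>>> apply_moves(linear=[[-0.003,-0.07,-0.013],[-0.006,-0.14,-0.026],[-0.008,-0.21,-0.039],[-0.011,-0.28,-0.052],[-0.014,-0.35,-0.065]], delta_rot=[[0.011,0.002,0],[0.022,0.004,0],[0.034,0.005,0],[0.045,0.007,0],[0.056,0.009,0]])

```text
clock: 13.68
position: [0.619, -0.0972, 0.2149]
tool_rot: [3.141, -0.004, -3.139]
force: [0.7, -0.3, -0.5]
grip_width: 0.0855
finger_force: 0.0
```

>>> apply_moves(linear=[[-0.009,-0.2,0.166],[-0.018,-0.4,0.332],[-0.027,-0.6,0.497],[-0.036,-0.8,0.663],[-0.045,-1.0,0.829]], delta_rot=[[0,0,0],[0,0,0],[0,0,0],[0,0,0],[0,0,0]])

```text
clock: 14.1
position: [0.6235, -0.1978, 0.1311]
tool_rot: [3.14, -0.004, -3.139]
force: [-0.2, 1.0, -0.0]
grip_width: 0.0854
finger_force: 0.0
```

>>> apply_moves(linear=[[-0.003,-0.065,0.054],[-0.006,-0.13,0.108],[-0.008,-0.195,0.162],[-0.011,-0.26,0.216],[-0.014,-0.325,0.27]], delta_rot=[[0,0,0],[0,0,0],[0,0,0],[0,0,0],[0,0,0]])

```text
clock: 14.52
position: [0.6256, -0.2289, 0.1051]
tool_rot: [3.14, -0.003, -3.138]
force: [-0.2, -0.2, -0.4]
grip_width: 0.0854
finger_force: 0.0
```

```bash
python3 - <<'E'
from ring import *
s=monitor.observe();print(s['position'],s['tool_rot'],s['qpos'].round(2),s['grip_width'])
ringc((.626,-.2325),.022,.031,'w6')
E
```

```text
[ 0.62558148 -0.22894079  0.10513787] [ 3.13959334e+00 -2.51244908e-03 -3.13827584e+00] [ 0.22  0.73  0.06  1.58 -0.06  0.83  1.88] 0.08535703952942109
w6 3866 ztop 0.021906820195906188 mean [ 0.6261381  -0.23245133] mec ((0.6275113224983215, -0.23245719075202942), 0.03104899451136589)
annulus [ 0.62740449 -0.23249092]
```

>>> apply_moves(linear=[[-0.014,-0.036,0.2],[-0.014,-0.036,0.4],[-0.014,-0.036,0.6],[-0.014,-0.036,0.8],[-0.014,-0.036,1.0]], delta_rot=[[0,0,0],[0,0,0],[0,0,0],[0,0,0],[0,0,0]])

```text
clock: 14.98
position: [0.6265, -0.2321, 0.0044]
tool_rot: [3.14, -0.003, -3.139]
force: [-0.4, -1.0, 0.7]
grip_width: 0.0853
finger_force: 0.0
```

>>> apply_moves(linear=[[0,0,0],[0,0,0],[0,0,0],[0,0,0],[0,0,0]], delta_rot=[[0,0,0],[0,0,0],[0,0,0],[0,0,0],[0,0,0]], gripper=-1, force=60)

```text
clock: 15.4
position: [0.6269, -0.2327, 0.0064]
tool_rot: [3.14, -0.002, -3.139]
force: [-0.3, -0.3, -0.2]
grip_width: 0.0595
finger_force: 64.4
```

```bash
python3 - <<'E'
from chk import *
p,r=start();print(p,monitor.observe()['tool_rot'])
p=p+[0,0,0]
plan(p,r,[([.627,-.2325,.1],down(180)),([.62,-.03,.245],down(180)),(O+(.1+.005)*AX,along(AX,180))],step=.034,rot=6)
E
```

```text
[ 0.62691994 -0.23267675  0.00640897] [ 3.14016526e+00 -1.57624504e-03 -3.13920630e+00]
1 L [[0.0002, 0.0006, -0.1872], [0.0004, 0.0012, -0.3744], [0.0006, 0.0018, -0.5616], [0.0008, 0.0024, -0.7488], [0.001, 0.003, -0.936]] W [[0.0002, -0.0002, 0.0002], [0.0004, -0.0004, 0.0004], [0.0006, -0.0006, 0.0006], [0.0008, -0.0008, 0.0008], [0.001, -0.001, 0.001]]
2 L [[0.0068, 0.2, -0.1434], [0.0136, 0.4, -0.2868], [0.0204, 0.6, -0.4302], [0.0272, 0.8, -0.5736], [0.034, 1.0, -0.717]] W [[-0.0, 0.0, 0.0], [-0.0, 0.0, 0.0], [-0.0, 0.0, 0.0], [-0.0, 0.0, 0.0], [-0.0, 0.0, 0.0]]
3 L [[0.0068, 0.2, -0.1434], [0.0136, 0.4, -0.2868], [0.0204, 0.6, -0.4302], [0.0272, 0.8, -0.5736], [0.034, 1.0, -0.717]] W [[-0.0, 0.0, 0.0], [-0.0, 0.0, 0.0], [-0.0, 0.0, 0.0], [-0.0, 0.0, 0.0], [-0.0, 0.0, 0.0]]
4 L [[0.0, 0.0048, -0.0034], [0.0, 0.0096, -0.0068], [0.0, 0.0144, -0.0102], [0.0, 0.0192, -0.0136], [0.0, 0.024, -0.017]] W [[-0.0, 0.0, 0.0], [-0.0, 0.0, 0.0], [-0.0, 0.0, 0.0], [-0.0, 0.0, 0.0], [-0.0, 0.0, 0.0]]
5 L [[0.015, 0.18, 0.0878], [0.03, 0.36, 0.1756], [0.045, 0.54, 0.2634], [0.06, 0.72, 0.3512], [0.075, 0.9, 0.439]] W [[-0.0494, -0.007, 0.0], [-0.0988, -0.014, 0.0], [-0.1482, -0.021, 0.0], [-0.1976, -0.028, 0.0], [-0.247, -0.035, 0.0]]
6 L [[0.0, 0.0, 0.0002], [0.0, 0.0, 0.0004], [0.0, 0.0, 0.0006], [0.0, 0.0, 0.0008], [0.0, 0.0, 0.001]] W [[-0.0002, -0.0, 0.0], [-0.0004, -0.0, 0.0], [-0.0006, -0.0, 0.0], [-0.0008, -0.0, 0.0], [-0.001, -0.0, 0.0]]
```

>>> apply_moves(linear=[[0,0,-0.15],[0,0,-0.3],[0,0,-0.5],[0,0,-0.7],[0.001,0.003,-0.936]], delta_rot=[[0,0,0],[0,0,0],[0,0,0],[0,0,0],[0.001,-0.001,0.001]])

```text
clock: 15.82
position: [0.6264, -0.2326, 0.1011]
tool_rot: [-3.141, -0.001, -3.142]
force: [0.3, -0.0, -0.5]
grip_width: 0.0595
finger_force: 64.7
```

>>> apply_moves(linear=[[0.007,0.2,-0.143],[0.014,0.4,-0.287],[0.02,0.6,-0.43],[0.027,0.8,-0.574],[0.034,1.0,-0.717]], delta_rot=[[0,0,0],[0,0,0],[0,0,0],[0,0,0],[0,0,0]])

```text
clock: 16.23
position: [0.6231, -0.1315, 0.1732]
tool_rot: [-3.141, 0.001, -3.142]
force: [0.3, 0.4, -0.5]
grip_width: 0.0597
finger_force: 64.7
```

>>> apply_moves(linear=[[0.007,0.2,-0.146],[0.014,0.4,-0.292],[0.02,0.6,-0.44],[0.027,0.8,-0.587],[0.034,1.0,-0.734]], delta_rot=[[0,0,0],[0,0,0],[0,0,0],[0,0,0],[0,0,0]])

```text
clock: 16.65
position: [0.6195, -0.0315, 0.2466]
tool_rot: [-3.142, 0.001, -3.142]
force: [-0.1, -0.3, -0.3]
grip_width: 0.0596
finger_force: 64.7
```

>>> apply_moves(linear=[[0.015,0.18,0.088],[0.03,0.365,0.176],[0.045,0.55,0.263],[0.06,0.74,0.351],[0.075,0.924,0.439]], delta_rot=[[-0.05,-0.007,0],[-0.1,-0.014,0],[-0.149,-0.021,0],[-0.198,-0.028,0],[-0.248,-0.035,0]])

```text
clock: 17.07
position: [0.6128, 0.0607, 0.2026]
tool_rot: [2.618, 0.074, 3.123]
force: [0.7, 1.1, -2.1]
grip_width: 0.0595
finger_force: 64.7
```

```bash
python3 - <<'E'
from chk import *
s=chk(0,0,.0055)
g=grab('wrist');save('w7',g[0]);held(g,s,.0055-.022,.031)
p,r=start()
plan(p,r,[(O+(.078+.0055)*AX-r.apply([.001,0,0]),along(AX,180)),(O+(.058+.0055)*AX-r.apply([.001,0,0]),along(AX,180)),(O+(.034+.0055)*AX-r.apply([.001,0,0]),along(AX,180))],step=.02,rot=5)
E
```

```text
t 17.07 collar height 100.6 lateral(tool mm) [-0.4  1.4  0. ] angle deg 0.3 w 0.0595 F tool [-0.5 -0.1  2.4] M [ 0.6  -0.01 -0.03] [ 0.23  0.57 -0.22  1.73 -0.55  0.87  1.98]
held: centre [0.0002 0.    ] slope [0.005 0.001] ztop -0.0159 n 11076 10088
1 L [[-0.0058, 0.0004, 0.0392], [-0.0116, 0.0008, 0.0784], [-0.0174, 0.0012, 0.1176], [-0.0232, 0.0016, 0.1568], [-0.029, 0.002, 0.196]] W [[0.0012, -0.0002, -0.0004], [0.0024, -0.0004, -0.0008], [0.0036, -0.0006, -0.0012], [0.0048, -0.0008, -0.0016], [0.006, -0.001, -0.002]]
2 L [[-0.0, -0.0002, 0.04], [-0.0, -0.0004, 0.08], [-0.0, -0.0006, 0.12], [-0.0, -0.0008, 0.16], [-0.0, -0.001, 0.2]] W [[0.0, 0.0, 0.0], [0.0, 0.0, 0.0], [0.0, 0.0, 0.0], [0.0, 0.0, 0.0], [0.0, 0.0, 0.0]]
3 L [[0.0, 0.0, 0.048], [0.0, 0.0, 0.096], [0.0, 0.0, 0.144], [0.0, 0.0, 0.192], [0.0, 0.0, 0.24]] W [[0.0, 0.0, 0.0], [0.0, 0.0, 0.0], [0.0, 0.0, 0.0], [0.0, 0.0, 0.0], [0.0, 0.0, 0.0]]
```

>>> apply_moves(linear=[[-0.005,0,0.04],[-0.01,0.001,0.08],[-0.015,0.001,0.12],[-0.02,0.002,0.16],[-0.02,0.002,0.196]], delta_rot=[[0.001,0,0],[0.002,0,-0.001],[0.004,-0.001,-0.001],[0.005,-0.001,-0.002],[0.006,-0.001,-0.002]])

```text
clock: 17.53
position: [0.6158, 0.0709, 0.1835]
tool_rot: [2.636, 0.074, 3.128]
force: [-0.3, -0.5, -0.9]
grip_width: 0.0595
finger_force: 64.8
```

```bash
python3 - <<'E'
from chk import *
s=chk(0,0,.0055)
E
```

```text
t 17.53 collar height 78.8 lateral(tool mm) [-1.9  0.7 -0. ] angle deg 0.75 w 0.0595 F tool [ 0.3 -0.9  0.5] M [0.57 0.11 0.01] [ 0.2   0.59 -0.22  1.74 -0.54  0.83  1.97]
```

>>> apply_moves(linear=[[0.01,-0.003,0],[0.019,-0.006,0],[0.019,-0.006,0.07],[0.019,-0.006,0.14],[0.019,-0.006,0.2]], delta_rot=[[-0.003,0,0],[-0.006,0.001,0.002],[-0.006,0.001,0.002],[-0.006,0.001,0.002],[-0.006,0.001,0.002]])

```text
clock: 17.95
position: [0.615, 0.0794, 0.1644]
tool_rot: [2.621, 0.068, 3.123]
force: [1.2, 1.0, -0.4]
grip_width: 0.0598
finger_force: 64.8
```

```bash
python3 - <<'E'
from chk import *
s=chk(0,0,.0055)
E
```

```text
t 17.95 collar height 58.1 lateral(tool mm) [ 0.6 -1.3  0. ] angle deg 0.17 w 0.0598 F tool [-1.2  0.6  0.9] M [ 0.55  0.06 -0.01] [ 0.2   0.62 -0.23  1.76 -0.56  0.79  1.99]
```

>>> apply_moves(linear=[[-0.003,0.006,0.03],[-0.005,0.011,0.08],[-0.005,0.011,0.13],[-0.005,0.011,0.18],[-0.005,0.011,0.23]], delta_rot=[[0,0,0],[0,0,0],[0,0,0],[0,0,0],[0,0,0]])

```text
clock: 18.37
position: [0.6171, 0.0917, 0.1454]
tool_rot: [2.621, 0.069, 3.123]
force: [-0.8, -0.1, -0.1]
grip_width: 0.0597
finger_force: 64.8
```

>>> apply_moves(linear=[[0,0,0.01],[0,0,0.02],[0,0,0.03],[0,0,0.04],[0,0,0.045]], delta_rot=[[0,0,0],[0,0,0],[0,0,0],[0,0,0],[0,0,0]])

```text
clock: 18.78
position: [0.6174, 0.0936, 0.142]
tool_rot: [2.621, 0.069, 3.123]
force: [0.4, -0.8, -1.0]
grip_width: 0.0597
finger_force: 64.8
```

```bash
python3 - <<'E'
from chk import *
s=chk(0,0,.0055)
E
```

```text
t 18.78 collar height 31.5 lateral(tool mm) [-0.1 -0.1 -0. ] angle deg 0.15 w 0.0597 F tool [-0.3 -1.2  0.5] M [ 0.54  0.1  -0.08] [ 0.18  0.65 -0.24  1.77 -0.57  0.74  1.99]
```

>>> apply_moves(linear=[[0,0,0.007],[0,0,0.014],[0,0,0.021],[0,0,0.028],[0,0,0.03]], delta_rot=[[0,0,0],[0,0,0],[0,0,0],[0,0,0],[0,0,0]])

```text
clock: 19.2
position: [0.6175, 0.0952, 0.1392]
tool_rot: [2.621, 0.069, 3.123]
force: [0.5, -1.1, 0.1]
grip_width: 0.0595
finger_force: 64.9
```

>>> apply_moves(linear=[[0,0,0.004],[0,0,0.008],[0,0,0.01],[0,0,0.01],[0,0,0.01]], delta_rot=[[0,0,0],[0,0,0],[0,0,0],[0,0,0],[0,0,0]])

```text
clock: 19.62
position: [0.6176, 0.0952, 0.1391]
tool_rot: [2.621, 0.069, 3.123]
force: [-5.3, -5.7, 12.0]
grip_width: 0.0596
finger_force: 66.2
```

Contact is made. I'll release, retract, verify, and go on to the brass collar at (0.4232, -0.2745).

>>> apply_moves(linear=[[0,0,0],[0,0,0],[0,0,0],[0,0,0],[0,0,0]], delta_rot=[[0,0,0],[0,0,0],[0,0,0],[0,0,0],[0,0,0]], gripper=1)

```text
clock: 20.03
position: [0.6176, 0.0957, 0.1384]
tool_rot: [2.621, 0.069, 3.123]
force: [1.0, 0.2, 0.0]
grip_width: 0.0854
finger_force: 0.0
```

>>> apply_moves(linear=[[0,0,-0.15],[0,0,-0.35],[0,0,-0.55],[0,0,-0.75],[0,0,-1.0]], delta_rot=[[0,0,0],[0,0,0],[0,0,0],[0,0,0],[0,0,0]])

```text
clock: 20.45
position: [0.6103, 0.0461, 0.2253]
tool_rot: [2.621, 0.068, 3.124]
force: [0.4, 0.8, 0.8]
grip_width: 0.0854
finger_force: 0.0
```

```bash
python3 - <<'E'
from home import *
home(.050,.031,'w8')
import time
s=monitor.observe();p=np.array([.6176,.0955,.1385]);p,r=start();print(p)
plan(p,r,[([.57,-.06,.25],down(180)),([.4232,-.2745,.13],down(180))],step=.036,rot=6.5)
E
```

```text
w8 top height 49.8 want 50.0 tilt deg 0.1 3490 3708
[0.61191898 0.042856   0.22957422]
1 L [[0.0764, -0.157, -0.1432], [0.1528, -0.314, -0.2864], [0.2292, -0.471, -0.4296], [0.3056, -0.628, -0.5728], [0.382, -0.785, -0.716]] W [[0.0494, 0.0074, -0.0002], [0.0988, 0.0148, -0.0004], [0.1482, 0.0222, -0.0006], [0.1976, 0.0296, -0.0008], [0.247, 0.037, -0.001]]
2 L [[0.137, -0.2, 0.112], [0.274, -0.4, 0.224], [0.411, -0.6, 0.336], [0.548, -0.8, 0.448], [0.685, -1.0, 0.56]] W [[0.0, -0.0, 0.0], [0.0, -0.0, 0.0], [0.0, -0.0, 0.0], [0.0, -0.0, 0.0], [0.0, -0.0, 0.0]]
3 L [[0.137, -0.2, 0.112], [0.274, -0.4, 0.224], [0.411, -0.6, 0.336], [0.548, -0.8, 0.448], [0.685, -1.0, 0.56]] W [[0.0, -0.0, 0.0], [0.0, -0.0, 0.0], [0.0, -0.0, 0.0], [0.0, -0.0, 0.0], [0.0, -0.0, 0.0]]
4 L [[0.0198, -0.0288, 0.0162], [0.0396, -0.0576, 0.0324], [0.0594, -0.0864, 0.0486], [0.0792, -0.1152, 0.0648], [0.099, -0.144, 0.081]] W [[0.0, -0.0, 0.0], [0.0, -0.0, 0.0], [0.0, -0.0, 0.0], [0.0, -0.0, 0.0], [0.0, -0.0, 0.0]]
```

>>> apply_moves(linear=[[0.076,-0.157,-0.143],[0.153,-0.314,-0.286],[0.229,-0.471,-0.43],[0.306,-0.628,-0.573],[0.382,-0.785,-0.716]], delta_rot=[[0.049,0.007,0],[0.099,0.015,0],[0.148,0.022,0],[0.198,0.03,0],[0.247,0.037,-0.001]])

```text
clock: 20.92
position: [0.5693, -0.058, 0.2465]
tool_rot: [-3.138, -0.004, -3.139]
force: [-1.2, 0.0, -0.9]
grip_width: 0.0852
finger_force: 0.0
```

>>> apply_moves(linear=[[0.137,-0.2,0.112],[0.274,-0.4,0.224],[0.411,-0.6,0.336],[0.548,-0.8,0.448],[0.685,-1.0,0.56]], delta_rot=[[0,0,0],[0,0,0],[0,0,0],[0,0,0],[0,0,0]])

```text
clock: 21.33
position: [0.5001, -0.1576, 0.1892]
tool_rot: [3.14, -0.004, -3.138]
force: [0.9, -0.6, 0.4]
grip_width: 0.0855
finger_force: 0.0
```

>>> apply_moves(linear=[[0.137,-0.2,0.112],[0.274,-0.4,0.224],[0.411,-0.6,0.336],[0.548,-0.8,0.448],[0.685,-1.0,0.56]], delta_rot=[[0,0,0],[0,0,0],[0,0,0],[0,0,0],[0,0,0]])

```text
clock: 21.75
position: [0.4317, -0.2579, 0.1333]
tool_rot: [3.14, -0.004, -3.138]
force: [0.6, -0.3, 0.0]
grip_width: 0.085
finger_force: 0.0
```

>>> apply_moves(linear=[[0.04,-0.058,0.032],[0.08,-0.115,0.065],[0.099,-0.144,0.081],[0.099,-0.144,0.081],[0.099,-0.144,0.081]], delta_rot=[[0,0,0],[0,0,0],[0,0,0],[0,0,0],[0,0,0]])

```text
clock: 22.17
position: [0.4231, -0.271, 0.1259]
tool_rot: [3.14, -0.004, -3.137]
force: [-0.6, 0.6, 0.1]
grip_width: 0.0854
finger_force: 0.0
```

```bash
python3 - <<'E'
from ring import *
s=monitor.observe();print(s['position'],s['tool_rot'],s['qpos'].round(2),s['grip_width'])
ringc((.4232,-.2745),.020,.029,'w9')
s=monitor.observe();print(s['position'])
p,r=start();c=[.4235,-.2745]
plan(p,r,[([*c,.055],down(180)),([*c,.005],down(180))],step=.025)
E
```

```text
[ 0.42307403 -0.2709794   0.12593211] [ 3.13962004 -0.00423613 -3.13735774] [ 0.4   0.49  0.07  2.01 -0.06  0.65  2.08] 0.08535515476896222
w9 2761 ztop 0.019888667616313055 mean [ 0.42118772 -0.27383896] mec ((0.42230144143104553, -0.273923397064209), 0.028879327699542046)
annulus [ 0.42239627 -0.27395191]
[ 0.42318984 -0.27088459  0.12598972]
1 L [[-0.0012, -0.0076, 0.142], [-0.0024, -0.0152, 0.284], [-0.0036, -0.0228, 0.426], [-0.0048, -0.0304, 0.568], [-0.006, -0.038, 0.71]] W [[0.0002, -0.0004, 0.0004], [0.0004, -0.0008, 0.0008], [0.0006, -0.0012, 0.0012], [0.0008, -0.0016, 0.0016], [0.001, -0.002, 0.002]]
2 L [[0.0, 0.0002, 0.1], [0.0, 0.0004, 0.2], [0.0, 0.0006, 0.3], [0.0, 0.0008, 0.4], [0.0, 0.001, 0.5]] W [[-0.0, 0.0, 0.0], [-0.0, 0.0, 0.0], [-0.0, 0.0, 0.0], [-0.0, 0.0, 0.0], [-0.0, 0.0, 0.0]]
```

>>> apply_moves(linear=[[0.005,-0.031,0.142],[0.005,-0.031,0.284],[0.005,-0.031,0.426],[0.005,-0.031,0.568],[0.005,-0.031,0.71]], delta_rot=[[0,0,0],[0,-0.001,0],[0.001,-0.001,0.001],[0.001,-0.002,0.002],[0.001,-0.002,0.002]])

```text
clock: 22.63
position: [0.4224, -0.2739, 0.0544]
tool_rot: [-3.141, 0.0, -3.141]
force: [0.4, -0.3, 0.2]
grip_width: 0.086
finger_force: 0.0
```

>>> apply_moves(linear=[[0,0,0.12],[0,0,0.24],[0,0,0.36],[0,0,0.5],[0,0,0.5]], delta_rot=[[0,0,0],[0,0,0],[0,0,0],[0,0,0],[0,0,0]])

```text
clock: 23.05
position: [0.4215, -0.2733, 0.0031]
tool_rot: [3.141, -0.002, -3.141]
force: [-0.6, 0.6, -0.3]
grip_width: 0.0853
finger_force: 0.0
```

>>> apply_moves(linear=[[0,0,0],[0,0,0],[0,0,0],[0,0,0],[0,0,0]], delta_rot=[[0,0,0],[0,0,0],[0,0,0],[0,0,0],[0,0,0]], gripper=-1, force=60)

```text
clock: 23.47
position: [0.4222, -0.2745, 0.0062]
tool_rot: [-3.141, 0.001, 3.141]
force: [-3.6, 3.6, 19.1]
grip_width: 0.0559
finger_force: 59.5
```

```bash
python3 - <<'E'
from chk import *
p,r=start();print(p,monitor.observe()['tool_rot'])
plan(p,r,[([.4225,-.274,.1],down(180)),([.6,-.04,.25],down(180)),(O+(.1+.005)*AX,along(AX,180))],step=.036,rot=6.5)
E
```

```text
[ 0.42219538 -0.27445751  0.00623577] [-3.14098759e+00  8.49320237e-04  3.14112098e+00]
1 L [[-0.0008, 0.0008, -0.1876], [-0.0016, 0.0016, -0.3752], [-0.0024, 0.0024, -0.5628], [-0.0032, 0.0032, -0.7504], [-0.004, 0.004, -0.938]] W [[-0.0, 0.0, -0.0], [-0.0, 0.0, -0.0], [-0.0, 0.0, -0.0], [-0.0, 0.0, -0.0], [-0.0, 0.0, -0.0]]
2 L [[-0.1518, 0.2, -0.1282], [-0.3036, 0.4, -0.2564], [-0.4554, 0.6, -0.3846], [-0.6072, 0.8, -0.5128], [-0.759, 1.0, -0.641]] W [[-0.0, 0.0, -0.0], [-0.0, 0.0, -0.0], [-0.0, 0.0, -0.0], [-0.0, 0.0, -0.0], [-0.0, 0.0, -0.0]]
3 L [[-0.1516, 0.2, -0.1282], [-0.3032, 0.4, -0.2564], [-0.4548, 0.6, -0.3846], [-0.6064, 0.8, -0.5128], [-0.758, 1.0, -0.641]] W [[-0.0, 0.0, -0.0], [-0.0, 0.0, -0.0], [-0.0, 0.0, -0.0], [-0.0, 0.0, -0.0], [-0.0, 0.0, -0.0]]
4 L [[-0.0516, 0.068, -0.0436], [-0.1032, 0.136, -0.0872], [-0.1548, 0.204, -0.1308], [-0.2064, 0.272, -0.1744], [-0.258, 0.34, -0.218]] W [[-0.0, 0.0, -0.0], [-0.0, 0.0, -0.0], [-0.0, 0.0, -0.0], [-0.0, 0.0, -0.0], [-0.0, 0.0, -0.0]]
5 L [[-0.0248, 0.2, 0.098], [-0.0496, 0.4, 0.196], [-0.0744, 0.6, 0.294], [-0.0992, 0.8, 0.392], [-0.124, 1.0, 0.49]] W [[-0.0496, -0.007, -0.0], [-0.0992, -0.014, -0.0], [-0.1488, -0.021, -0.0], [-0.1984, -0.028, -0.0], [-0.248, -0.035, -0.0]]
6 L [[-0.0, 0.0, 0.0002], [-0.0, 0.0, 0.0004], [-0.0, 0.0, 0.0006], [-0.0, 0.0, 0.0008], [-0.0, 0.0, 0.001]] W [[0.0, -0.0, -0.0], [0.0, -0.0, -0.0], [0.0, -0.0, -0.0], [0.0, -0.0, -0.0], [0.0, -0.0, -0.0]]
```

>>> apply_moves(linear=[[0,0,-0.15],[0,0,-0.33],[0,0,-0.53],[-0.003,0.003,-0.73],[-0.004,0.004,-0.938]], delta_rot=[[0,0,0],[0,0,0],[0,0,0],[0,0,0],[0,0,0]])

```text
clock: 23.88
position: [0.4221, -0.274, 0.1002]
tool_rot: [-3.141, 0.0, 3.141]
force: [0.8, -0.1, -2.3]
grip_width: 0.0554
finger_force: 64.5
```

>>> apply_moves(linear=[[-0.152,0.2,-0.128],[-0.304,0.4,-0.256],[-0.455,0.6,-0.385],[-0.607,0.8,-0.513],[-0.759,1.0,-0.641]], delta_rot=[[0,0,0],[0,0,0],[0,0,0],[0,0,0],[0,0,0]])

```text
clock: 24.3
position: [0.4987, -0.1729, 0.1641]
tool_rot: [-3.141, 0.0, 3.141]
force: [0.9, 0.4, -2.6]
grip_width: 0.0555
finger_force: 64.6
```

>>> apply_moves(linear=[[-0.152,0.2,-0.128],[-0.304,0.4,-0.256],[-0.455,0.6,-0.385],[-0.607,0.8,-0.513],[-0.758,1.0,-0.641]], delta_rot=[[0,0,0],[0,0,0],[0,0,0],[0,0,0],[0,0,0]])

```text
clock: 24.72
position: [0.5744, -0.073, 0.2282]
tool_rot: [-3.141, 0.0, 3.141]
force: [0.5, -0.3, -2.1]
grip_width: 0.0554
finger_force: 64.6
```

>>> apply_moves(linear=[[-0.052,0.068,-0.044],[-0.103,0.136,-0.087],[-0.155,0.204,-0.131],[-0.206,0.272,-0.174],[-0.258,0.34,-0.218]], delta_rot=[[0,0,0],[0,0,0],[0,0,0],[0,0,0],[0,0,0]])

```text
clock: 25.13
position: [0.5998, -0.0404, 0.2486]
tool_rot: [-3.141, -0.001, 3.14]
force: [0.5, -0.7, -2.5]
grip_width: 0.0553
finger_force: 64.5
```

>>> apply_moves(linear=[[-0.025,0.2,0.098],[-0.05,0.4,0.196],[-0.074,0.6,0.294],[-0.099,0.8,0.392],[-0.124,1.0,0.49]], delta_rot=[[-0.05,-0.007,0],[-0.099,-0.014,0],[-0.149,-0.021,0],[-0.198,-0.028,0],[-0.248,-0.035,0]])

```text
clock: 25.55
position: [0.6129, 0.0601, 0.1998]
tool_rot: [2.617, 0.072, 3.12]
force: [0.8, -0.3, -3.9]
grip_width: 0.0555
finger_force: 64.6
```

```bash
python3 - <<'E'
from chk import *
s=chk(0,0,.006)
g=grab('wrist');save('w10',g[0]);held(g,s,.006-.020,.029)
s=chk(0,0,.006)
g=grab('wrist');held(g,s,.006-.020,.029)
s=chk(0,0,.006)
E
```

```text
t 25.55 collar height 98.0 lateral(tool mm) [-0.4 -0.5 -0. ] angle deg 0.29 w 0.0555 F tool [-0.5 -2.2  3.3] M [ 0.81  0.09 -0.02] [ 0.22  0.57 -0.21  1.74 -0.55  0.87  1.98]
held: centre [ 0.0014 -0.    ] slope [-0.001 -0.001] ztop -0.0133 n 9176 8259
t 25.6 collar height 94.7 lateral(tool mm) [ 1.5 -1.6 -0. ] angle deg 0.76 w 0.0556 F tool [ 4.  -5.5  6.6] M [ 1.07  0.38 -0.08] [ 0.23  0.58 -0.21  1.74 -0.56  0.87  1.99]
held: centre [ 0.0014 -0.    ] slope [-0.    -0.002] ztop -0.0133 n 9170 8278
t 25.65 collar height 96.1 lateral(tool mm) [ 1.8 -3.2 -0. ] angle deg 0.33 w 0.0558 F tool [ 0.  -1.4  1.3] M [ 0.94  0.14 -0.02] [ 0.22  0.58 -0.21  1.74 -0.55  0.87  1.98]
```

>>> apply_moves(linear=[[0,0,0],[0,0,0],[0,0,0],[0,0,0],[0,0,0]], delta_rot=[[0,0,0],[0,0,0],[0,0,0],[0,0,0],[0,0,0]])

```text
clock: 26.07
position: [0.6125, 0.0601, 0.2]
tool_rot: [2.623, 0.071, 3.123]
force: [0.7, -0.7, -2.4]
grip_width: 0.0557
finger_force: 64.9
```

```bash
python3 - <<'E'
from chk import *
s=chk(0.001,0,.006)
E
```

```text
t 26.07 collar height 98.2 lateral(tool mm) [ 1.1 -0.4  0. ] angle deg 0.06 w 0.0557 F tool [-0.6 -1.8  1.8] M [0.79 0.1  0.08] [ 0.22  0.57 -0.21  1.73 -0.55  0.87  1.98]
```

Settled. I'll correct x by -1 mm, then descend to a height of about 76 mm, and then to 55 mm.

>>> apply_moves(linear=[[-0.005,0.002,0.04],[-0.01,0.004,0.08],[-0.01,0.004,0.12],[-0.01,0.004,0.17],[-0.01,0.004,0.22]], delta_rot=[[0,0,0],[0,0,0],[0,0,0],[0,0,0],[0,0,0]])

```text
clock: 26.48
position: [0.6147, 0.0713, 0.1799]
tool_rot: [2.622, 0.069, 3.122]
force: [0.5, -0.3, -1.7]
grip_width: 0.0556
finger_force: 64.9
```

>>> apply_moves(linear=[[0,0,0.04],[0,0,0.08],[0,0,0.12],[0,0,0.16],[0,0,0.2]], delta_rot=[[0,0,0],[0,0,0],[0,0,0],[0,0,0],[0,0,0]])

```text
clock: 26.9
position: [0.6162, 0.0811, 0.1628]
tool_rot: [2.622, 0.069, 3.122]
force: [0.3, -0.4, -2.6]
grip_width: 0.0554
finger_force: 64.9
```

```bash
python3 - <<'E'
from chk import *
s=chk(0.001,0,.006)
E
```

```text
t 26.9 collar height 55.3 lateral(tool mm) [ 0.4 -0.7  0. ] angle deg 0.09 w 0.0554 F tool [-0.1 -1.7  2.1] M [ 0.87  0.1  -0.01] [ 0.19  0.62 -0.22  1.76 -0.57  0.79  1.99]
```

>>> apply_moves(linear=[[-0.003,0.005,0.008],[-0.003,0.005,0.016],[-0.003,0.005,0.024],[-0.003,0.005,0.032],[-0.003,0.005,0.035]], delta_rot=[[0,0,0],[0,0,0],[0,0,0],[0,0,0],[0,0,0]])

```text
clock: 27.32
position: [0.6168, 0.083, 0.1605]
tool_rot: [2.622, 0.07, 3.122]
force: [1.0, 0.2, -2.5]
grip_width: 0.0557
finger_force: 64.9
```

>>> apply_moves(linear=[[0,0,0.004],[0,0,0.008],[0,0,0.012],[0,0,0.015],[0,0,0.015]], delta_rot=[[0,0,0],[0,0,0],[0,0,0],[0,0,0],[0,0,0]])

```text
clock: 27.73
position: [0.6168, 0.0839, 0.1591]
tool_rot: [2.622, 0.069, 3.122]
force: [0.0, -1.2, -2.5]
grip_width: 0.056
finger_force: 64.9
```

```bash
python3 - <<'E'
from chk import *
s=chk(0.001,0,.006)
E
```

```text
t 27.73 collar height 50.7 lateral(tool mm) [ 0.2 -0.1  0. ] angle deg 0.1 w 0.056 F tool [ 0.2 -2.3  1.6] M [ 0.78  0.11 -0.  ] [ 0.19  0.63 -0.22  1.76 -0.57  0.78  1.99]
```

>>> apply_moves(linear=[[0,0,0.004],[0,0,0.008],[0,0,0.012],[0,0,0.012],[0,0,0.012]], delta_rot=[[0,0,0],[0,0,0],[0,0,0],[0,0,0],[0,0,0]])

```text
clock: 28.15
position: [0.6169, 0.084, 0.1587]
tool_rot: [2.622, 0.07, 3.122]
force: [-5.6, -4.5, 9.3]
grip_width: 0.0555
finger_force: 66.2
```

>>> apply_moves(linear=[[0,0,0],[0,0,0],[0,0,0],[0,0,0],[0,0,0]], delta_rot=[[0,0,0],[0,0,0],[0,0,0],[0,0,0],[0,0,0]], gripper=1)

```text
clock: 28.57
position: [0.6169, 0.0845, 0.1581]
tool_rot: [2.621, 0.069, 3.122]
force: [0.6, 0.0, 0.6]
grip_width: 0.0853
finger_force: 0.0
```

>>> apply_moves(linear=[[0,0,-0.15],[0,0,-0.35],[0,0,-0.6],[0,0,-0.8],[0,0,-0.8]], delta_rot=[[0,0,0],[0,0,0],[0,0,0],[0,0,0],[0,0,0]])

```text
clock: 28.98
position: [0.6127, 0.0424, 0.2305]
tool_rot: [2.623, 0.074, 3.12]
force: [0.1, -0.3, -0.6]
grip_width: 0.0852
finger_force: 0.0
```

```bash
python3 - <<'E'
from home import *
home(.070,.029,'w11')
home(.070,.029,'w12')
p,r=start();print(p)
plan(p,r,[([.55,.10,.27],down(180)),([.398,.322,.19],down(190))],step=.036,rot=6.5)
E
```

```text
w11 top height 69.8 want 70.0 tilt deg 0.1 3309 3592
w12 top height 69.8 want 70.0 tilt deg 0.1 3342 3630
[0.61153048 0.04453375 0.22770555]
1 L [[0.119, 0.1404, -0.027], [0.238, 0.2808, -0.054], [0.357, 0.4212, -0.081], [0.476, 0.5616, -0.108], [0.595, 0.702, -0.135]] W [[0.0496, 0.007, -0.0002], [0.0992, 0.014, -0.0004], [0.1488, 0.021, -0.0006], [0.1984, 0.028, -0.0008], [0.248, 0.035, -0.001]]
2 L [[0.1368, 0.2, 0.0718], [0.2736, 0.4, 0.1436], [0.4104, 0.6, 0.2154], [0.5472, 0.8, 0.2872], [0.684, 1.0, 0.359]] W [[-0.0, 0.0, -0.0074], [-0.0, 0.0, -0.0148], [-0.0, 0.0, -0.0222], [-0.0, 0.0, -0.0296], [-0.0, 0.0, -0.037]]
3 L [[0.1152, 0.2, 0.0684], [0.2304, 0.4, 0.1368], [0.3456, 0.6, 0.2052], [0.4608, 0.8, 0.2736], [0.576, 1.0, 0.342]] W [[-0.0, 0.0, -0.0072], [-0.0, 0.0, -0.0144], [-0.0, 0.0, -0.0216], [-0.0, 0.0, -0.0288], [-0.0, 0.0, -0.036]]
4 L [[0.028, 0.0588, 0.0192], [0.056, 0.1176, 0.0384], [0.084, 0.1764, 0.0576], [0.112, 0.2352, 0.0768], [0.14, 0.294, 0.096]] W [[-0.0, 0.0, -0.002], [-0.0, 0.0, -0.004], [-0.0, 0.0, -0.006], [-0.0, 0.0, -0.008], [-0.0, 0.0, -0.01]]
```

All three collars are home. Now to the stop.

>>> apply_moves(linear=[[0.119,0.14,-0.027],[0.238,0.281,-0.054],[0.357,0.421,-0.081],[0.476,0.562,-0.108],[0.595,0.702,-0.135]], delta_rot=[[0.05,0.007,0],[0.099,0.014,0],[0.149,0.021,0],[0.198,0.028,0],[0.248,0.035,-0.001]])

```text
clock: 29.5
position: [0.5493, 0.101, 0.2701]
tool_rot: [-3.136, 0.001, -3.14]
force: [0.6, -0.2, -0.4]
grip_width: 0.0851
finger_force: 0.0
```

>>> apply_moves(linear=[[0.137,0.2,0.072],[0.274,0.4,0.144],[0.41,0.6,0.215],[0.547,0.8,0.287],[0.684,1.0,0.359]], delta_rot=[[0,0,-0.007],[0,0,-0.015],[0,0,-0.022],[0,0,-0.03],[0,0,-0.037]])

```text
clock: 29.92
position: [0.4798, 0.2015, 0.2326]
tool_rot: [-3.141, -0.001, -3.061]
force: [0.9, 0.2, -0.1]
grip_width: 0.0857
finger_force: 0.0
```

>>> apply_moves(linear=[[0.115,0.2,0.068],[0.23,0.4,0.137],[0.346,0.6,0.205],[0.461,0.8,0.274],[0.576,1.0,0.342]], delta_rot=[[0,0,-0.007],[0,0,-0.014],[0,0,-0.022],[0,0,-0.029],[0,0,-0.036]])

```text
clock: 30.33
position: [0.4144, 0.2964, 0.1983]
tool_rot: [-3.141, -0.002, -2.985]
force: [-0.1, 0.5, -0.2]
grip_width: 0.0853
finger_force: 0.0
```

>>> apply_moves(linear=[[0.056,0.118,0.038],[0.112,0.235,0.077],[0.14,0.294,0.096],[0.14,0.294,0.096],[0.14,0.294,0.096]], delta_rot=[[0,0,-0.004],[0,0,-0.008],[0,0,-0.01],[0,0,-0.01],[0,0,-0.01]])

```text
clock: 30.75
position: [0.398, 0.3217, 0.1899]
tool_rot: [-3.141, -0.0, -2.967]
force: [0.2, 0.8, 1.0]
grip_width: 0.0854
finger_force: 0.0
```

```bash
python3 - <<'E'
from plan import *
s=monitor.observe();print(s['position'],s['tool_rot'],s['qpos'].round(2),s['grip_width'])
g=grab('wrist');save('w13',g[0])
P=cloud(g).reshape(-1,3);I=g[0].reshape(-1,3).astype(int);s2=(np.hypot(P[:,0]-.397,P[:,1]-.322)<.04)&(np.abs(P[:,2]-.1035)<.004)
Q=P[s2];print(len(Q),np.median(Q[:,2]),cv2.minAreaRect(Q[:,:2].astype(np.float32)),Q.mean(0))
E
```

```text
[0.39802245 0.32165055 0.18993195] [-3.14093957e+00 -1.02920684e-04 -2.96705699e+00] [-0.71  0.4  -0.11  1.93  0.06  0.81  0.89] 0.08539747267937177
1077 0.10393913991044615 ((0.3962964117527008, 0.3246771991252899), (0.045806847512722015, 0.014575907960534096), 10.710413932800293) [0.39527754 0.32474832 0.1038769 ]
```

View pics/w13.png

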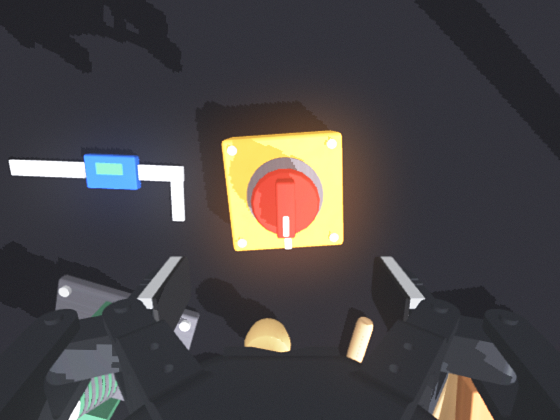

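The bar lies at (0.3963, 0.3247, 0.104), yaw 10.7°, size 46 x 15 mm. I'll grip it.

>>> apply_moves(linear=[[0.012,0.033,0.2],[0.012,0.033,0.4],[0.012,0.033,0.6],[0.012,0.033,0.8],[0.012,0.033,0.95]], delta_rot=[[0,0,-0.006],[0,0,-0.006],[0,0,-0.006],[0,0,-0.006],[0,0,-0.006]])

```text
clock: 31.22
position: [0.3965, 0.324, 0.0939]
tool_rot: [-3.141, -0.0, -2.956]
force: [-0.2, 0.6, -0.0]
grip_width: 0.0857
finger_force: 0.0
```

>>> apply_moves(linear=[[0,0,0.03],[0,0,0.05],[0,0,0.05],[0,0,0.05],[0,0,0.05]], delta_rot=[[0,0,0],[0,0,0],[0,0,0],[0,0,0],[0,0,0]], gripper=-1, force=30)

```text
clock: 31.63
position: [0.3964, 0.3253, 0.0909]
tool_rot: [3.141, 0.001, -2.954]
force: [0.5, 0.6, -0.2]
grip_width: 0.0255
finger_force: 0.0
```

>>> apply_moves(linear=[[0,0,0],[0,0,0],[0,0,0],[0,0,0],[0,0,0]], delta_rot=[[0,0,0],[0,0,0],[0,0,0],[0,0,0],[0,0,0]])

```text
clock: 32.05
position: [0.3962, 0.3251, 0.0901]
tool_rot: [-3.141, 0.0, -2.954]
force: [2.9, -1.7, 1.9]
grip_width: 0.014
finger_force: 35.0
```

Gripped at 14 mm. Now I'll turn it.

>>> apply_moves(linear=[[0,0,0],[0,0,0],[0,0,0],[0,0,0],[0,0,0]], delta_rot=[[0,0,0.04],[0,0,0.09],[0,0,0.14],[0,0,0.19],[0,0,0.24]])

```text
clock: 32.47
position: [0.3962, 0.3251, 0.0901]
tool_rot: [3.142, 0.001, 2.821]
force: [2.5, -1.1, 3.1]
grip_width: 0.014
finger_force: 35.0
```

>>> apply_moves(linear=[[0,0,0],[0,0,0],[0,0,0],[0,0,0],[0,0,0]], delta_rot=[[0,0,0.05],[0,0,0.1],[0,0,0.14],[0,0,0.19],[0,0,0.24]])

```text
clock: 32.88
position: [0.3962, 0.3251, 0.0901]
tool_rot: [3.141, 0.0, 2.319]
force: [3.5, -3.1, 2.5]
grip_width: 0.014
finger_force: 35.0
```

>>> apply_moves(linear=[[0,0,0],[0,0,0],[0,0,0],[0,0,0],[0,0,0]], delta_rot=[[0,0,0.02],[0,0,0.04],[0,0,0.06],[0,0,0.06],[0,0,0.06]])

```text
clock: 33.3
position: [0.3962, 0.3251, 0.09]
tool_rot: [3.141, 0.001, 2.199]
force: [4.2, -2.3, 2.0]
grip_width: 0.0138
finger_force: 35.0
```

```bash
python3 - <<'E'
from plan import *
s=monitor.observe();print(s['position'],s['tool_rot'],s['qpos'].round(2),s['grip_width'],s['force'],s['moment'])
E
```

```text
[0.39617972 0.32508201 0.09000618] [3.14135992e+00 5.61890251e-04 2.19933688e+00] [-0.96  0.57  0.21  2.02 -0.21  0.58  0.02] 0.01383289506345094 [ 4.22631794 -2.34714107  1.99045432] [-0.60183445 -1.0273077  -0.03270414]
```

>>> apply_moves(linear=[[0,0,0],[0,0,0],[0,0,0],[0,0,0],[0,0,0]], delta_rot=[[0,0,0.01],[0,0,0.02],[0,0,0.03],[0,0,0.04],[0,0,0.04]])

```text
clock: 33.72
position: [0.3962, 0.3251, 0.09]
tool_rot: [3.141, 0.001, 2.114]
force: [5.5, -3.7, 2.7]
grip_width: 0.0141
finger_force: 40.1
```

```bash
python3 - <<'E'
from plan import *
s=monitor.observe();print(s['position'],s['tool_rot'],s['qpos'].round(2),s['grip_width'],s['force'],s['moment'])
E
```

```text
[0.39617939 0.32507392 0.08999049] [3.14135200e+00 5.77416837e-04 2.11442580e+00] [-0.98  0.57  0.23  2.02 -0.23  0.58 -0.04] 0.014141293274251752 [ 5.47786266 -3.72411523  2.66728627] [-0.73345278 -1.18354586  0.81639463]
```

The moment has risen to 0.82 N m, so it is at the end stop. I'll release, retract, and check everything.

>>> apply_moves(linear=[[0,0,0],[0,0,0],[0,0,0],[0,0,0],[0,0,0]], delta_rot=[[0,0,0],[0,0,0],[0,0,0],[0,0,0],[0,0,0]], gripper=1)

```text
clock: 34.13
position: [0.3957, 0.3252, 0.0899]
tool_rot: [-3.141, 0.0, 2.115]
force: [0.4, 0.0, -0.3]
grip_width: 0.074
finger_force: 0.0
```

>>> apply_moves(linear=[[0,0,-0.1],[0,0,-0.3],[0,0,-0.5],[0,0,-0.75],[0,0,-1.0]], delta_rot=[[0,0,0],[0,0,0],[0,0,0],[0,0,0],[0,0,0]])

```text
clock: 34.55
position: [0.3957, 0.3249, 0.1916]
tool_rot: [-3.141, 0.0, 2.114]
force: [-0.6, 0.2, -1.0]
grip_width: 0.0857
finger_force: 0.0
```

>>> apply_moves(linear=[[0,0,0],[0,0,0],[0,0,0],[0,0,0],[0,0,0]], delta_rot=[[0,0,0],[0,0,0],[0,0,0],[0,0,0],[0,0,0]])

```text
clock: 34.97
position: [0.3956, 0.3249, 0.1893]
tool_rot: [-3.14, 0.001, 2.114]
force: [0.5, 0.1, -0.2]
grip_width: 0.0857
finger_force: 0.0
```

```bash
python3 - <<'E'
from plan import *
s=monitor.observe();print(s['position'],s['grip_width'],s['force'])
g=grab('wrist')
P=cloud(g).reshape(-1,3);s2=(np.hypot(P[:,0]-.397,P[:,1]-.323)<.035)&(np.abs(P[:,2]-.1035)<.004)
Q=P[s2];print(len(Q),np.median(Q[:,2]),cv2.minAreaRect(Q[:,:2].astype(np.float32)))
g=grab('scene');save('end',g[0])
E
```

```text
[0.39556897 0.32488138 0.18925933] 0.08568929848462827 [ 0.50466806  0.06840622 -0.19415764]
1094 0.10381364572383928 ((0.3963369131088257, 0.3250378668308258), (0.015041881240904331, 0.046379487961530685), 35.00624465942383)
```

View pics/end.png

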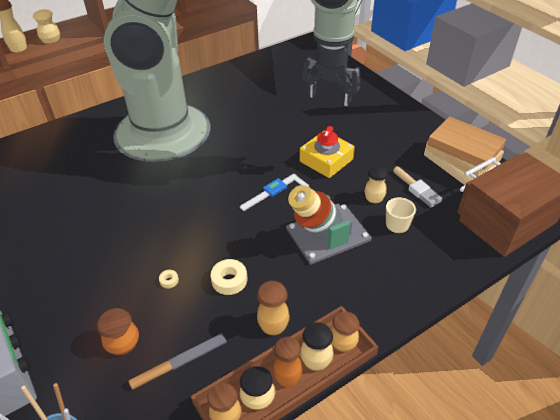

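The end view shows the stack on the mandrel at (312,208) with nothing else moved. The stop head is up, and the bar has turned to -55°, its end stop.

```bash
python3 -c "
from workcell import workorder
print(workorder.job_done())"
```

```text
the job is handed in; nothing more can be done
None
```

The job is done and handed in; no verdict was returned. The stop was pressed and later turned to its end stop. The flanged, gourd and brass collars measure home to within 0.2 mm, the stop head is back up, and the bystanders look unmoved in the final scene view.

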